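# Post the used vials into the locked waste box

### The job

Clear the used vials away: free the flap of the waste box by pushing its black quarter-turn stud in and turning it back until it springs out with its marked end to the left, post every white-capped 20 ml vial from the bench through the sprung flap so that it drops in and the flap snaps shut behind it, then push the stud in again and turn it clockwise until it locks. Leave the petri dish and the rest of the bench as they are.

Things in the scene. Friction and masses are not known exactly. Their poses are not given: they have to be found in the camera images.
- waste_box: fixed grey vial-waste box with a clear front window: 156 mm along its x, 150 mm along its y, 165 mm high; origin at the centre of its underside, x away from the robot, z up. Its flat aluminium top (165 mm up) has an opening 52 mm along x by 105 mm along y, shut by the steel flap; the hollow inside reaches 74 mm further to the robot than the opening and its floor slopes down to the robot, so a vial that is let go with its cap below the top falls in
- mouth (a point): centre of the flap's opening, level with the top of the box; at 26, 0 mm in box x, y. Axes as the box's: x to the flap's hinge, y along the flap. The opening reaches 26 mm either way along x and 52 mm along y
- flap (a joint): sprung flap, rad: 0 shut and level with the top, up to 1.5 pushed down. Hinged along the opening's far (+x) edge, its free edge on the robot's side swings down into the box. It takes about 2 N to start, about 3 N fully open, and snaps shut; a vial merely stood on it does not fall through. Held shut (to within 0.06) while the stud is locked
- stud_head (a point): centre of the top face of the stud's bar head: a black plastic bar 36 mm long, 10 mm thick and 30 mm high whose lower edge stands 12 mm above the box top (top face 42 mm above it when the stud is out). At -46, 0 mm in box x, y. x points along the bar to its white-marked end, z up; turns and sinks with the stud
- stud_push (a joint): how far the stud is pushed in, m: 0 out (as its spring keeps it), 0.009 fully in. The spring takes 5 N at first, 8 N at 6 mm. The stud turns freely only when it is pushed in 6 mm or more; out, it is blocked at either end of its turn, and it springs out only at the ends
- stud_turn (a joint): turn of the stud, rad: 1.4 locked (marked end of the bar away from the robot at the flap, box +x; a tongue under the flap), 0 free (bar turned back 80 degrees anticlockwise seen from above, its marked end to the left, about box +y). Grows clockwise seen from above, end stops at 0 and 1.4; starts locked
- back_lip: fixed aluminium splash guard along the bench's rear edge behind the vials, 8 mm thick (world x 0.562 to 0.570), 300 mm long along y, 30 mm high; origin at the centre of its underside. The room's wall stands about 60 mm behind it
- dish: bystander: flat clear petri dish with lid, standing among the vials near the hotplate stirrer, 63 mm across, 16 mm high; origin at the centre of its underside
- vial_1: used 20 ml glass vial, white ribbed cap, upright cylinder 27 mm across and 60 mm high with the cap (the body, 49 mm high, is what to grasp; the cap above it is a little narrower), 40 to 75 g, bottom-heavy, so it slides rather than topples when knocked; origin at the centre of its underside, z up its axis. May be absent (None); 4 to 6 of these vials are there
- vial_2: used 20 ml glass vial, white ribbed cap, upright cylinder 27 mm across and 60 mm high with the cap (the body, 49 mm high, is what to grasp; the cap above it is a little narrower), 40 to 75 g, bottom-heavy, so it slides rather than topples when knocked; origin at the centre of its underside, z up its axis. May be absent (None); 4 to 6 of these vials are there
- vial_3: used 20 ml glass vial, white ribbed cap, upright cylinder 27 mm across and 60 mm high with the cap (the body, 49 mm high, is what to grasp; the cap above it is a little narrower), 40 to 75 g, bottom-heavy, so it slides rather than topples when knocked; origin at the centre of its underside, z up its axis. May be absent (None); 4 to 6 of these vials are there
- vial_4: used 20 ml glass vial, white ribbed cap, upright cylinder 27 mm across and 60 mm high with the cap (the body, 49 mm high, is what to grasp; the cap above it is a little narrower), 40 to 75 g, bottom-heavy, so it slides rather than topples when knocked; origin at the centre of its underside, z up its axis. May be absent (None); 4 to 6 of these vials are there
- vial_5: used 20 ml glass vial, white ribbed cap, upright cylinder 27 mm across and 60 mm high with the cap (the body, 49 mm high, is what to grasp; the cap above it is a little narrower), 40 to 75 g, bottom-heavy, so it slides rather than topples when knocked; origin at the centre of its underside, z up its axis. May be absent (None); 4 to 6 of these vials are there
- vial_6: used 20 ml glass vial, white ribbed cap, upright cylinder 27 mm across and 60 mm high with the cap (the body, 49 mm high, is what to grasp; the cap above it is a little narrower), 40 to 75 g, bottom-heavy, so it slides rather than topples when knocked; origin at the centre of its underside, z up its axis. May be absent (None); 4 to 6 of these vials are there

How it is judged:
On the way, in this order (a step that is already met when the one before it is completed fails the run):
1. the stud has been pushed in, turned back and has sprung out: the flap is free (value of joint stud_turn below 0.15 rad and value of joint stud_push below 0.002 m), for 0.2 s.
2. every vial lies in the box and the flap is shut (x of vial_1 in the frame of waste_box between -0.078 and 0.078 m and y of vial_1 in the frame of waste_box between -0.075 and 0.075 m and z of vial_1 in the frame of waste_box between -0.01 and 0.145 m and x of vial_2 in the frame of waste_box between -0.078 and 0.078 m and y of vial_2 in the frame of waste_box between -0.075 and 0.075 m and z of vial_2 in the frame of waste_box between -0.01 and 0.145 m and x of vial_3 in the frame of waste_box between -0.078 and 0.078 m and y of vial_3 in the frame of waste_box between -0.075 and 0.075 m and z of vial_3 in the frame of waste_box between -0.01 and 0.145 m and x of vial_4 in the frame of waste_box between -0.078 and 0.078 m and y of vial_4 in the frame of waste_box between -0.075 and 0.075 m and z of vial_4 in the frame of waste_box between -0.01 and 0.145 m and x of vial_5 in the frame of waste_box between -0.078 and 0.078 m and y of vial_5 in the frame of waste_box between -0.075 and 0.075 m and z of vial_5 in the frame of waste_box between -0.01 and 0.145 m and x of vial_6 in the frame of waste_box between -0.078 and 0.078 m and y of vial_6 in the frame of waste_box between -0.075 and 0.075 m and z of vial_6 in the frame of waste_box between -0.01 and 0.145 m and value of joint flap below 0.09 rad), for 0.2 s.
3. the stud is turned to its locked end and has sprung out (value of joint stud_turn above 1.22 rad and value of joint stud_push below 0.002 m), for 0.2 s.
At the end, for the whole second after the job is handed in: Every vial present lies at rest inside the waste box (its underside's centre below 145 mm above the bench and within the box's walls), the flap is shut (under 0.09 rad), and the stud is locked: turned beyond 1.22 rad and sprung out to within 2 mm (all of step 2 and all of step 3 and linear speed of each of vial_1, vial_2, vial_3, vial_4, vial_5, vial_6 below 0.05 m/s); the robot touches nothing.
It fails at once if the petri dish is shifted more than 60 mm or tipped over (distance of dish from where it was at the start of the episode above 0.06 m or angle between dish's own z axis and vertical above 0.6 rad).
Of vial_1, vial_2, vial_3, vial_4, vial_5, vial_6 only 4 to 6 are there at a start; the rules pass over those that are not, and their reading is None.
At some moment in a run one of vial_1, vial_2, vial_3, vial_4, vial_5, vial_6 may be knocked a few centimetres aside while the robot is not near it.
It also fails if it takes over 210 s, if anything falls off the work surface, if the arm or the gripper's body presses on something with over 40 N, if the wrist force passes 120 N, or if a joint passes its speed limit or range.

### The arm

A 7-joint arm with a two-finger parallel gripper is mounted at the origin on the work surface; the furniture and walls round the work are solid. World frame = base frame: x ahead of the robot, y to its left, z up, the work surface at z = 0. Lengths are in m, angles in rad, forces in N, time in s.
With the tool pointing down it reaches from about 0.4 to 0.85 m from the base axis. Payload 10.4 kg.
Tool frame: the origin (TCP) lies midway between the tips of the shut fingers; the grasp point (between the pads) lies 19 mm behind it; y points along the fingers, x is the direction in which the jaws open and shut, and the axes are right-handed (so a half turn about y gives the same grasp; the last joint's range is limited). The gripper opens to 87 mm and grips with 3 to 60 N. Pads are 19 mm wide; open, the fingers measure 117 mm over their backs; the gripper's body (75 mm by 190 mm) begins 51 mm behind the grasp point.
Start: joints at [1.255, 0.332, -0.065, 1.46, 0.022, 1.35, -0.088], TCP at [0.18, -0.598, 0.223] pointing down, gripper open.
Joint ranges: [-2.6, 2.6], [-0.5, 2.12], [-1.47, 1.34], [0.16, 2.42], [-1.27, 4.41], [0.06, 2.06], [-2.6, 2.6]. Speed limits (rad/s): [2.22, 2.22, 2.79, 2.79, 3.14, 3.14, 3.14].

### API

Orientations are given as a unit quaternion [x, y, z, w].
In Python, from bench import * gives the robot as it stands.
- The arm moves only by the tool jog_arm, never from a script. Its argument "commands" is a list of rows, each an object with "translation": the shift along the world's x, y, z in mm, a list of three; "twist": the turn about the world's z in rad. A call has 1 to 20 rows; each row shifts and turns the commanded pose from where the row before left it; what a row does not reach is not made up. A row lasts 1/10 s, in which the tool goes at most 50 mm and 8.59 degrees, less where a joint would pass 70% of its speed; a pose out of reach is approached as far as the arm can. A call is refused whole if a number of a shift passes 50 or a number of a turn 0.15, either way. A call with a gripper value outside its range is refused whole. "grip" is the closure, from 0 (fully open) to 1 (shut), set as the call begins (left out, the last holds). The fingers move at their own pace and stop on an object; "grip_force" is the grip in N (left out, the last holds). Time passes only in rows, so rows that do not move let the fingers close. It gives the time, the measured TCP pose, the force and the opening at its end, in the units of the state.
- read_state(): the state, without advancing time (a new reading comes with each control period).
- camera(name): name is "scene" or "side" or "wrist"; returns a dict with "img" (420x560x3 uint8, red, green, blue), "fx", "fy", "cx", "cy" (pixels), "cam_to_world" (4x4, takes a point from camera to world coordinates). Camera axes: x right, y down, z forward; pixel columns grow to the right and rows downward; lengths in m; the calibration is good to about 2 mm. A picture is of the moment at which its call begins. There is no depth.
- close_job(): hands the job in, once; it reports no verdict.
The state is a dict: "time": time; "joint_positions": joint angles; "joint_vel": joint speeds; "joint_torque": joint torques, N m; "ee_pos": TCP position; "eef_rot": TCP orientation; "ft_force": force on the tool from outside, world axes, zero at the start; "torque": the same for the moment, N m; "width": finger opening in m.
Only numpy, scipy, OpenCV 4.12 (cv2) and the standard library are available. Lean on these libraries where they do the work, as an engineer would, in place of code of your own. Each camera call takes 0.05 s, during which the arm holds its last target.

## Working session

There is one attempt and no reset: what is moved stays moved. The work goes in short steps, Python scripts to look and compute and a tool call to move; the robot and the scene stay as the last step left them, time stands still between calls to the robot, and variables do not carry over. Pictures are saved under pics/ and viewed, and the job is handed in when it is done.

Besides the shell and the picture viewer there is one more tool, called after "Call:" by a JSON object that holds its "method" and its "body", one argument or row to a line. jog_arm: Moves the arm, as the interface text tells. Its arguments: {"type":"object","properties":{"commands":{"type":"array"},"grip":{"type":"number"},"grip_force":{"type":"number"}},"required":["commands"]}

```bash
mkdir -p pics; ls; cat > h.py <<'E'
from bench import *
import numpy as np, cv2
def snap(n,tag):
    c=camera(n); cv2.imwrite(f'pics/{tag}.png',c['img'][:,:,::-1]); np.savez(f'pics/{tag}.npz',**c); return c
def ray(c,u,v):
    T=np.array(c['cam_to_world']); d=T[:3,:3]@np.array([(u-c['cx'])/c['fx'],(v-c['cy'])/c['fy'],1]); return T[:3,3],d
def onz(c,u,v,z):
    o,d=ray(c,u,v); return o+d*(z-o[2])/d[2]
def proj(c,p):
    T=np.array(c['cam_to_world']); q=T[:3,:3].T@(np.array(p)-T[:3,3]); return c['fx']*q[0]/q[2]+c['cx'],c['fy']*q[1]/q[2]+c['cy']
E
python3 - <<'E'
from h import *
for n in ['scene','side','wrist']:
    c=snap(n,n+'0'); print(n,c['fx'],np.round(c['cam_to_world'],3).tolist())
s=read_state(); print(s)
E
```

```text
pics
scene 526.2403643391206 [[-0.921, -0.294, 0.256, 0.194], [-0.39, 0.718, -0.576, 0.332], [-0.015, -0.631, -0.776, 0.895], [0.0, 0.0, 0.0, 1.0]]
side 384.27922977814814 [[1.0, -0.008, -0.023, 0.48], [0.015, -0.511, 0.86, -0.976], [-0.019, -0.86, -0.51, 0.58], [0.0, 0.0, 0.0, 1.0]]
wrist 347.5738670092809 [[0.289, -0.929, -0.232, 0.243], [-0.957, -0.28, -0.069, -0.579], [-0.0, 0.242, -0.97, 0.384], [0.0, 0.0, 0.0, 1.0]]
{'time': 0.15, 'joint_positions': array([ 1.25541009,  0.3327224 , -0.06470454,  1.46070108,  0.02161774,
        1.3499028 , -0.08849168]), 'joint_vel': array([ 0.00094516, -0.00015385,  0.00224008, -0.00088165,  0.00108985,
       -0.00072443, -0.00047021]), 'joint_torque': array([ 4.00003682e-04, -6.23635769e+01,  2.45013542e-02, -3.90142465e+01,
       -6.12236280e-02,  3.72484967e-02,  6.84435599e-05]), 'ee_pos': array([ 0.18030681, -0.59814121,  0.22196201]), 'eef_rot': array([-0.56739223,  0.42201358, -0.42140076,  0.56779574]), 'ft_force': array([-0.06072393, -0.35104052, -0.81191773]), 'torque': array([-0.00807744, -0.05102375,  0.03432934]), 'width': 0.08683990040795876}
```

View pics/scene0.png

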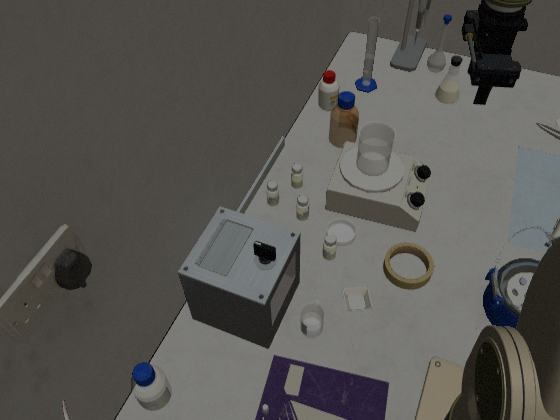

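View pics/side0.png

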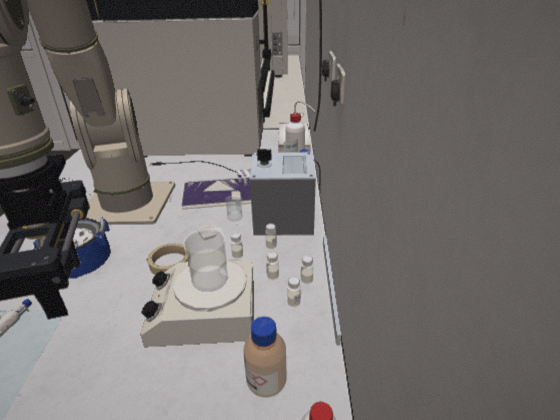

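View pics/wrist0.png

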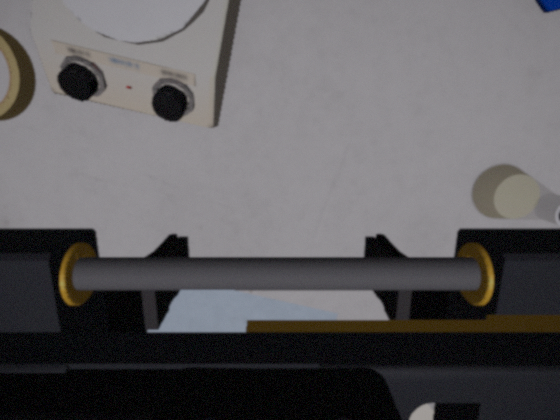

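```bash
python3 - <<'E'
import numpy as np
from scipy.spatial.transform import Rotation as R
print(R.from_quat([-0.56739223,  0.42201358, -0.42140076,  0.56779574]).as_matrix().round(3))
E
```

```text
[[ 0.289 -0.     0.957]
 [-0.957  0.001  0.289]
 [-0.001 -1.    -0.   ]]
```

```bash
python3 - <<'E'
from h import *
a=cv2.imread('pics/scene0.png')[130:330,170:370]; cv2.imwrite('pics/sc0z.png',cv2.resize(a,None,fx=3,fy=3,interpolation=cv2.INTER_CUBIC))
a=cv2.imread('pics/side0.png')[140:310,220:350]; cv2.imwrite('pics/sd0z.png',cv2.resize(a,None,fx=3.5,fy=3.5,interpolation=cv2.INTER_CUBIC))
E
```

```text
(no output)
```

View pics/sc0z.png

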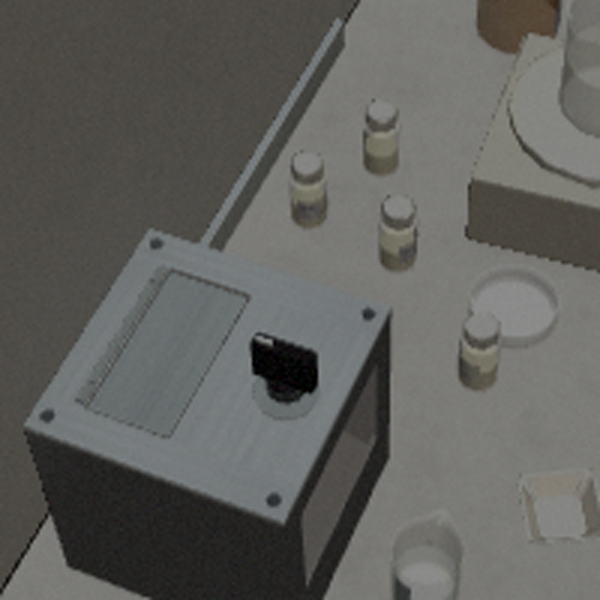

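View pics/sd0z.png

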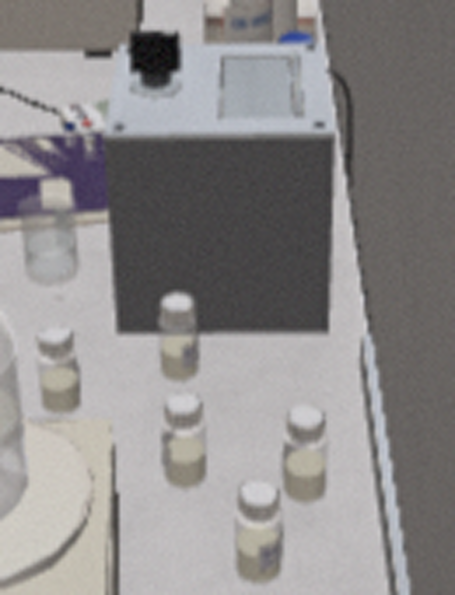

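```bash
python3 - <<'E'
from h import *
c=np.load('pics/scene0.npz'); d=np.load('pics/side0.npz')
S=lambda u,v:(170+u/3-.33,130+v/3-.33)
D=lambda u,v:(220+u/3.5-.36,140+v/3.5-.36)
for n,p in dict(v_a=(382,105),v_b=(308,158),v_c=(399,202),v_d=(483,324)).items(): print(n,onz(c,*S(*p),.059))
for n,p in dict(d=(57,336),h=(178,300),c=(184,401),b=(306,412),a=(258,489)).items(): print(n,onz(d,*D(*p),.059))
print('dish',onz(c,*S(513,300),.016))
for n,p in dict(ls=(155,232),rt=(390,308),bot=(285,522),l=(27,428)).items(): print('box',n,onz(c,*S(*p),.165))
for n,p in dict(tl=(112,50),tr=(325,42),bl=(106,135),br=(334,134)).items(): print('boxside',n,onz(d,*D(*p),.165))
for n,p in dict(tl=(252,338),tr=(318,362)).items(): print('stud',n,onz(c,*S(*p),.207))
for n,p in dict(a=(240,290),b=(345,40)).items(): print('lip',n,onz(c,*S(*p),.03))
E
```

```text
v_a [ 0.48856679 -0.40947417  0.059     ]
v_b [ 0.51776496 -0.34168312  0.059     ]
v_c [ 0.44299396 -0.32812486  0.059     ]
v_d [ 0.35422888 -0.25230591  0.059     ]
d [ 0.35744698 -0.25348315  0.059     ]
h [ 0.43606753 -0.21228134  0.059     ]
c [ 0.44371887 -0.32250802  0.059     ]
b [ 0.51823398 -0.33373737  0.059     ]
a [ 0.48805412 -0.40179505  0.059     ]
dish [ 0.3502203  -0.30944885  0.016     ]
box ls [ 0.53749498 -0.16763038  0.165     ]
box rt [ 0.38686567 -0.16866676  0.165     ]
box bot [ 0.38607833 -0.02031886  0.165     ]
box l [ 0.53908767 -0.01891886  0.165     ]
boxside tl [ 0.38225883 -0.02851772  0.165     ]
boxside tr [ 0.54546019 -0.0178245   0.165     ]
boxside bl [ 0.38927994 -0.17015934  0.165     ]
boxside br [ 0.54253928 -0.1719361   0.165     ]
stud tl [ 0.43637345 -0.09357943  0.207     ]
stud tr [ 0.39768588 -0.09279889  0.207     ]
lip a [ 0.52348236 -0.23636152  0.03      ]
lip b [ 0.5519146 -0.4892973  0.03     ]
```

Call:
{"method": "jog_arm", "body": {
  "commands": [
    {"translation": [0, 0, 45], "twist": 0},
    {"translation": [0, 0, 45], "twist": 0},
    {"translation": [20, 40, 0], "twist": -0.05},
    {"translation": [22, 46, 0], "twist": -0.05},
    {"translation": [22, 46, 0], "twist": -0.05},
    {"translation": [22, 46, 0], "twist": -0.05},
    {"translation": [22, 46, 0], "twist": -0.05},
    {"translation": [22, 46, 0], "twist": -0.043},
    {"translation": [22, 46, 0], "twist": 0},
    {"translation": [22, 46, 0], "twist": 0},
    {"translation": [22, 46, 0], "twist": 0},
    {"translation": [22, 46, 0], "twist": 0},
    {"translation": [20, 40, 0], "twist": 0},
    {"translation": [0, 0, 0], "twist": 0},
    {"translation": [0, 0, 0], "twist": 0},
    {"translation": [0, 0, 0], "twist": 0}
  ],
  "grip": 0.5,
  "grip_force": 40
}}

```text
time: 1.75
ee_pos: [0.4141, -0.1134, 0.3124]
eef_rot: [-0.5, 0.5, -0.5, 0.499]
ft_force: [-0.3, -0.0, -0.1]
width: 0.0437
```

```bash
python3 - <<'E'
from h import *
s=read_state(); print(s['time'],s['ee_pos'],s['eef_rot'],s['joint_positions'].round(2),s['width'],s['ft_force'])
snap('wrist','w1'); snap('scene','s1')
E
```

```text
1.75 [ 0.41412082 -0.11343756  0.31237123] [-0.49975617  0.50048666 -0.50032845  0.49942799] [ 0.79 -0.13 -0.56  1.76 -0.07  1.49 -1.34] 0.0437298369157589 [-0.30121485 -0.03917092 -0.06802656]
```

View pics/w1.png

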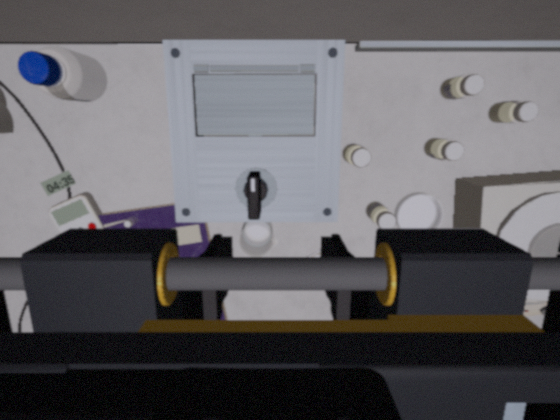

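View pics/s1.png

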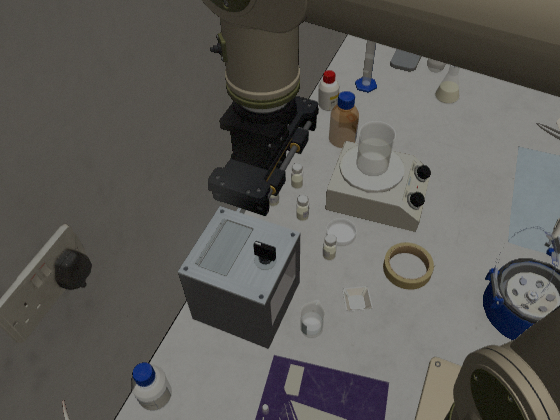

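```bash
python3 - <<'E'
from h import *
a=cv2.imread('pics/w1.png')[30:250,160:560]; cv2.imwrite('pics/w1z.png',cv2.resize(a,None,fx=2,fy=2,interpolation=cv2.INTER_CUBIC))
a=cv2.imread('pics/w1.png')[160:240,215:300]; cv2.imwrite('pics/w1y.png',cv2.resize(a,None,fx=6,fy=6,interpolation=cv2.INTER_CUBIC))
c=np.load('pics/w1.npz')
for p in [(177,53),(332,52),(186,212),(327,212)]: print(p,onz(c,*p,.165))
for n,p in dict(a=(471,86),b=(524,113),c=(454,150),d=(387,219),h=(361,156)).items(): print(n,onz(c,*p,.06))
print('dish',onz(c,418,212,.016))
E
```

```text
(177, 53) [ 0.53243273 -0.03180597  0.165     ]
(332, 52) [ 0.53303166 -0.15996792  0.165     ]
(186, 212) [ 0.39628906 -0.03050139  0.165     ]
(327, 212) [ 0.39606309 -0.1604766   0.165     ]
a [ 0.51522657 -0.3345309   0.06      ]
b [ 0.48557698 -0.39965063  0.06      ]
c [ 0.44340065 -0.32405872  0.06      ]
d [ 0.35861351 -0.25123353  0.06      ]
h [ 0.43651218 -0.21446882  0.06      ]
dish [ 0.35565732 -0.30747903  0.016     ]
```

View pics/w1z.png

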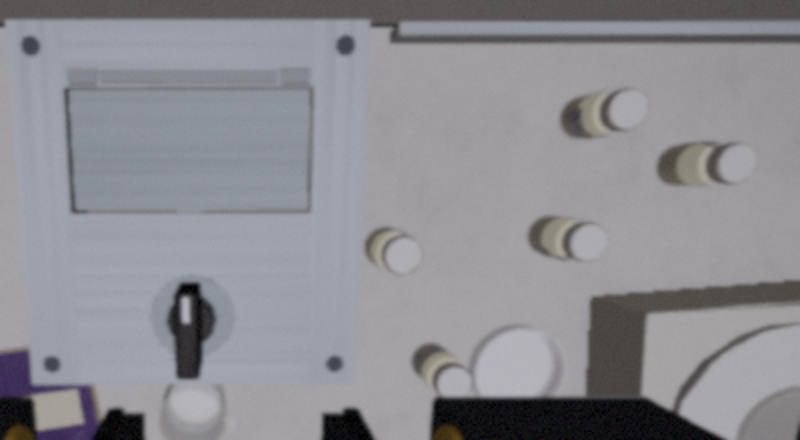

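View pics/w1y.png

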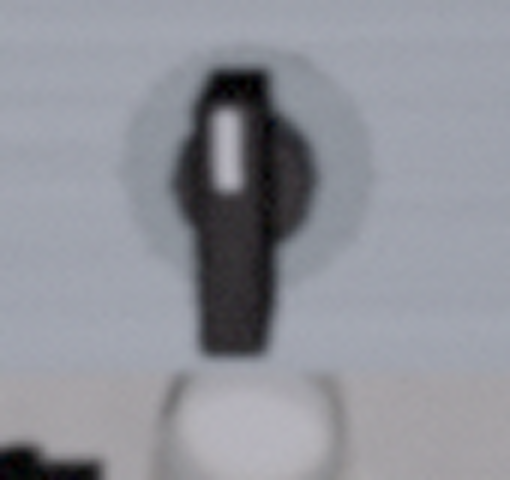

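```bash
python3 - <<'E'
from h import *
c=np.load('pics/w1.npz')
print(onz(c,256.3,188.3,.166),onz(c,253.7,196,.207),onz(c,253.7,218.5,.207), onz(c,252.8,177.5,.207))
E
```

```text
[ 0.41861682 -0.09568989  0.166     ] [ 0.42054255 -0.09590752  0.207     ] [ 0.40210559 -0.09559176  0.207     ] [ 0.43526591 -0.09546004  0.207     ]
```

Call:
{"method": "jog_arm", "body": {
  "commands": [
    {"translation": [4.4, 17.7, 0], "twist": 0},
    {"translation": [0, 0, -25], "twist": 0},
    {"translation": [0, 0, -30], "twist": 0},
    {"translation": [0, 0, -25], "twist": 0},
    {"translation": [0, 0, 0], "twist": 0},
    {"translation": [0, 0, 0], "twist": 0}
  ]
}}

```text
time: 2.45
ee_pos: [0.4189, -0.0953, 0.2332]
eef_rot: [-0.5, 0.5, -0.5, 0.5]
ft_force: [-0.6, 0.3, 0.6]
width: 0.0435
```

Call:
{"method": "jog_arm", "body": {
  "commands": [
    {"translation": [-0.4, -0.4, -25], "twist": 0},
    {"translation": [0, 0, -25], "twist": 0},
    {"translation": [0, 0, 0], "twist": 0},
    {"translation": [0, 0, 0], "twist": 0}
  ]
}}

```text
time: 2.85
ee_pos: [0.4192, -0.0954, 0.1842]
eef_rot: [0.5, -0.5, 0.5, -0.5]
ft_force: [-0.1, 0.3, -0.3]
width: 0.0432
```

Call:
{"method": "jog_arm", "body": {
  "commands": [
    {"translation": [0, 0, 0], "twist": 0},
    {"translation": [0, 0, 0], "twist": 0},
    {"translation": [0, 0, 0], "twist": 0},
    {"translation": [0, 0, 0], "twist": 0},
    {"translation": [0, 0, 0], "twist": 0},
    {"translation": [0, 0, 0], "twist": 0}
  ],
  "grip": 1,
  "grip_force": 40
}}

```text
time: 3.45
ee_pos: [0.4187, -0.095, 0.1827]
eef_rot: [0.5, -0.5, 0.5, -0.5]
ft_force: [-0.9, 1.0, 1.6]
width: 0.0098
```

Call:
{"method": "jog_arm", "body": {
  "commands": [
    {"translation": [0, 0, -3], "twist": 0},
    {"translation": [0, 0, -3], "twist": 0},
    {"translation": [0, 0, -2.5], "twist": 0},
    {"translation": [0, 0, 0], "twist": 0},
    {"translation": [0, 0, 0], "twist": 0}
  ]
}}

```text
time: 3.95
ee_pos: [0.4187, -0.0951, 0.1745]
eef_rot: [0.5, -0.5, 0.5, -0.5]
ft_force: [-3.9, 2.1, 7.2]
width: 0.0099
```

Call:
{"method": "jog_arm", "body": {
  "commands": [
    {"translation": [0, 0, 0], "twist": 0.1},
    {"translation": [0, 0, 0], "twist": 0.1},
    {"translation": [0, 0, 0], "twist": 0.1},
    {"translation": [0, 0, 0], "twist": 0.1}
  ]
}}

```text
time: 4.35
ee_pos: [0.4187, -0.0952, 0.1745]
eef_rot: [0.59, -0.389, 0.39, -0.59]
ft_force: [-3.0, 1.7, 8.8]
width: 0.0098
```

Turning freely; carry on.

Call:
{"method": "jog_arm", "body": {
  "commands": [
    {"translation": [0, 0, 0], "twist": 0.12},
    {"translation": [0, 0, 0], "twist": 0.12},
    {"translation": [0, 0, 0], "twist": 0.12},
    {"translation": [0, 0, 0], "twist": 0.12},
    {"translation": [0, 0, 0], "twist": 0.12},
    {"translation": [0, 0, 0], "twist": 0.12},
    {"translation": [0, 0, 0], "twist": 0.12},
    {"translation": [0, 0, 0], "twist": 0.12},
    {"translation": [0, 0, 0], "twist": 0.06},
    {"translation": [0, 0, 0], "twist": 0}
  ]
}}

```text
time: 5.35
ee_pos: [0.419, -0.0955, 0.1747]
eef_rot: [0.705, -0.052, 0.053, -0.705]
ft_force: [-2.0, -0.5, 8.6]
width: 0.0094
```

```bash
python3 - <<'E'
from h import *
s=read_state(); print(s['time'],s['ee_pos'],s['eef_rot'],s['joint_positions'].round(2),s['width'],s['ft_force'],s['torque'])
c=snap('scene','s2')
a=c['img'][130:330,170:370,::-1]; cv2.imwrite('pics/s2z.png',cv2.resize(a,None,fx=3,fy=3,interpolation=cv2.INTER_CUBIC))
E
```

```text
5.35 [ 0.41903525 -0.09545274  0.17469374] [ 0.70527613 -0.05235443  0.05324447 -0.7049891 ] [ 0.72 -0.04 -0.58  1.98 -0.02  1.19 -0.  ] 0.009363992603827639 [-1.98128707 -0.46259682  8.55260655] [ 0.01218846  0.33519632 -0.29772119]
```

View pics/s2z.png

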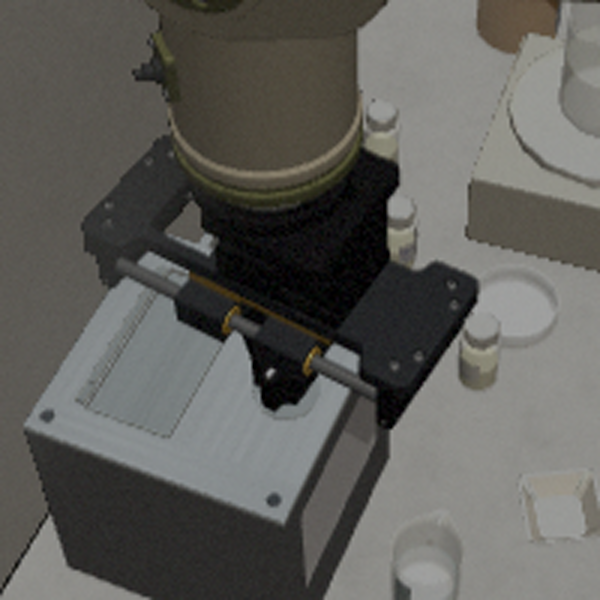

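Call:
{"method": "jog_arm", "body": {
  "commands": [
    {"translation": [0, 0, 3], "twist": 0},
    {"translation": [0, 0, 3], "twist": 0},
    {"translation": [0, 0, 2.5], "twist": 0},
    {"translation": [0, 0, 0], "twist": 0}
  ]
}}

```text
time: 5.8
ee_pos: [0.419, -0.0954, 0.1827]
eef_rot: [0.705, -0.053, 0.054, -0.705]
ft_force: [1.9, -0.7, 3.2]
width: 0.0095
```

Call:
{"method": "jog_arm", "body": {
  "commands": [
    {"translation": [0, 0, 0], "twist": 0},
    {"translation": [0, 0, 0], "twist": 0},
    {"translation": [0, 0, 0], "twist": 0},
    {"translation": [0, 0, 40], "twist": 0},
    {"translation": [0, 0, 45], "twist": 0},
    {"translation": [0, 0, 40], "twist": 0},
    {"translation": [0, 0, 0], "twist": 0},
    {"translation": [0, 0, 0], "twist": 0}
  ],
  "grip": 0.5
}}

```text
time: 6.6
ee_pos: [0.4188, -0.0952, 0.3079]
eef_rot: [0.705, -0.053, 0.054, -0.705]
ft_force: [0.1, 0.2, 0.3]
width: 0.0432
```

```bash
python3 - <<'E'
from h import *
s=read_state(); print(s['time'],s['ee_pos'],s['eef_rot'],s['joint_positions'].round(2),s['width'],s['ft_force'],s['torque'])
c=snap('scene','s3')
a=c['img'][130:330,170:370,::-1]; cv2.imwrite('pics/s3z.png',cv2.resize(a,None,fx=3,fy=3,interpolation=cv2.INTER_CUBIC))
E
```

```text
6.6 [ 0.41879645 -0.09516244  0.30788735] [ 0.70523966 -0.05292878  0.05365489 -0.70495157] [ 0.74 -0.13 -0.56  1.77 -0.07  1.48  0.04] 0.043239650358891706 [0.10140674 0.15276379 0.33422659] [-0.07497574 -0.06630503  0.01315733]
```

View pics/s3z.png

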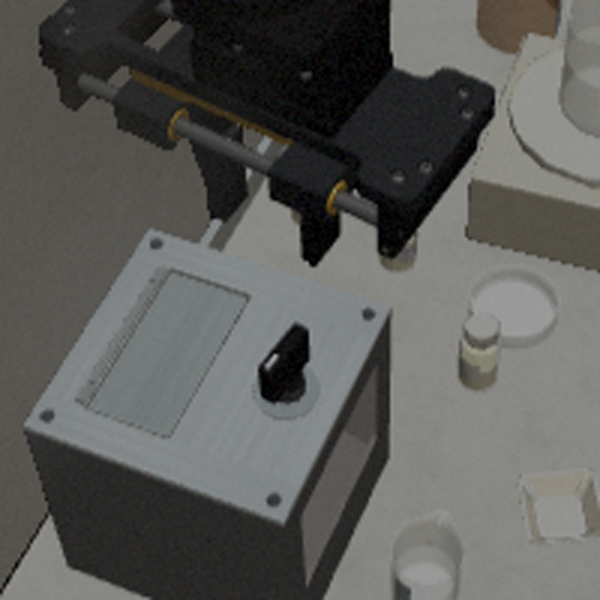

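Call:
{"method": "jog_arm", "body": {
  "commands": [
    {"translation": [5.7, -40, 0], "twist": 0.075},
    {"translation": [6, -40, 0], "twist": 0.075},
    {"translation": [6, -44.8, 0], "twist": 0},
    {"translation": [0, 0, -40], "twist": 0},
    {"translation": [0, 0, -40], "twist": 0},
    {"translation": [0, 0, -40], "twist": 0},
    {"translation": [0, 0, -40], "twist": 0},
    {"translation": [0, 0, -30], "twist": 0},
    {"translation": [0, 0, 0], "twist": 0},
    {"translation": [0, 0, 0], "twist": 0}
  ],
  "grip": 0.4
}}

```text
time: 7.65
ee_pos: [0.4358, -0.2195, 0.1174]
eef_rot: [-0.707, 0.001, 0.0, 0.708]
ft_force: [0.5, 0.3, 0.2]
width: 0.0524
```

```bash
python3 - <<'E'
from h import *
s=read_state(); print(s['time'],s['ee_pos'],s['eef_rot'],s['width'],s['ft_force'],s['torque'])
c=snap('wrist','w4')
c=snap('side','d4')
a=c['img'][140:310,200:350,::-1]; cv2.imwrite('pics/d4z.png',cv2.resize(a,None,fx=3.5,fy=3.5,interpolation=cv2.INTER_CUBIC))
E
```

```text
7.65 [ 0.43584164 -0.21954823  0.11743233] [-7.06684138e-01  7.41122725e-04  2.52645389e-04  7.07528739e-01] 0.05236328773112329 [0.45107117 0.25761854 0.23710305] [-0.01104383 -0.07812602 -0.01592852]
```

View pics/w4.png

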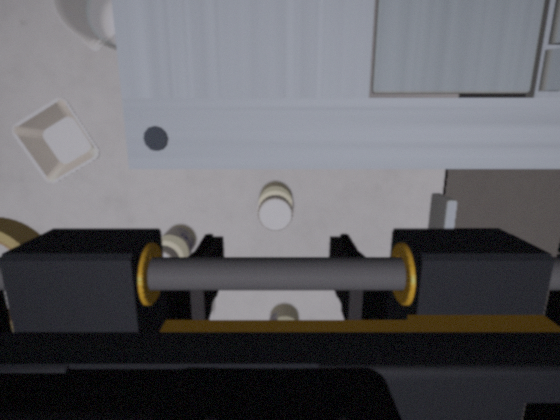

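View pics/d4z.png

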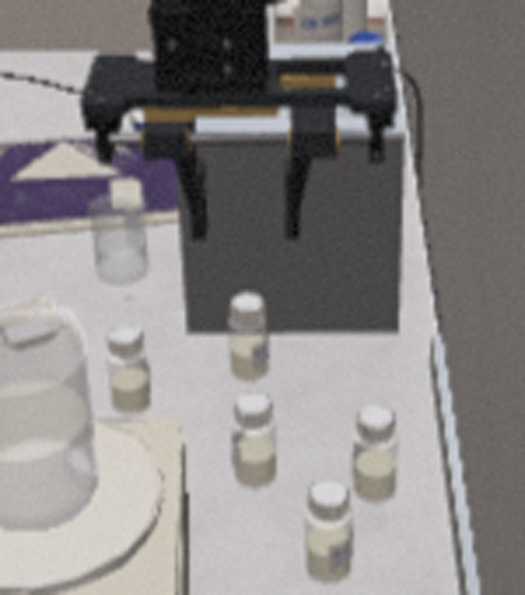

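```bash
python3 - <<'E'
from h import *
c=np.load('pics/w4.npz'); print(onz(c,276,211,.06),c['cam_to_world'][:3,3], onz(c,300,165,.165))
E
```

```text
[ 0.43540922 -0.21238862  0.06      ] [ 0.43585598 -0.15407876  0.27957958] [ 0.44355435 -0.16879716  0.165     ]
```

Call:
{"method": "jog_arm", "body": {
  "commands": [
    {"translation": [0, 2, -30], "twist": 0},
    {"translation": [0, 0, -30], "twist": 0},
    {"translation": [0, 0, -25], "twist": 0},
    {"translation": [0, 0, -15], "twist": 0},
    {"translation": [0, 0, 0], "twist": 0},
    {"translation": [0, 0, 0], "twist": 0}
  ]
}}

```text
time: 8.35
ee_pos: [0.4372, -0.2184, 0.019]
eef_rot: [0.707, 0.0, 0.001, -0.707]
ft_force: [0.5, 0.1, 0.7]
width: 0.0522
```

Call:
{"method": "jog_arm", "body": {
  "commands": [
    {"translation": [0, 0, 0], "twist": 0},
    {"translation": [0, 0, 0], "twist": 0},
    {"translation": [0, 0, 0], "twist": 0},
    {"translation": [0, 0, 0], "twist": 0},
    {"translation": [0, 0, 0], "twist": 0}
  ],
  "grip": 1,
  "grip_force": 25
}}

```text
time: 8.85
ee_pos: [0.4364, -0.2181, 0.0179]
eef_rot: [0.707, -0.0, 0.0, -0.707]
ft_force: [-0.6, 1.5, 4.1]
width: 0.0262
```

Call:
{"method": "jog_arm", "body": {
  "commands": [
    {"translation": [0, 0, 40], "twist": 0},
    {"translation": [0, 0, 45], "twist": 0},
    {"translation": [0, 0, 45], "twist": 0},
    {"translation": [0, 0, 45], "twist": 0},
    {"translation": [0, 0, 45], "twist": 0},
    {"translation": [0, 0, 0], "twist": -0.14},
    {"translation": [0, 0, 0], "twist": -0.143},
    {"translation": [0, 10, 0], "twist": -0.143},
    {"translation": [5, 15, 0], "twist": -0.143},
    {"translation": [5, 15, 0], "twist": -0.143},
    {"translation": [5, 15, 0], "twist": -0.143},
    {"translation": [5, 15, 0], "twist": -0.143},
    {"translation": [5, 15, 0], "twist": -0.143},
    {"translation": [5, 15, 0], "twist": -0.143},
    {"translation": [5, 15, 0], "twist": -0.143},
    {"translation": [5, 7, 0], "twist": -0.143},
    {"translation": [5, 0, 0], "twist": 0},
    {"translation": [0, 0, 0], "twist": 0},
    {"translation": [0, 0, 0], "twist": 0}
  ]
}}

```text
time: 10.75
ee_pos: [0.4811, -0.0966, 0.2374]
eef_rot: [0.501, -0.499, 0.499, -0.501]
ft_force: [0.4, -0.5, -0.3]
width: 0.0264
```

```bash
python3 - <<'E'
from h import *
s=read_state(); print(s['time'],s['ee_pos'],s['eef_rot'],s['width'],s['ft_force'],s['torque'],s['joint_positions'].round(2))
c=snap('wrist','w5')
c=snap('side','d5')
a=c['img'][100:310,200:350,::-1]; cv2.imwrite('pics/d5z.png',cv2.resize(a,None,fx=2.8,fy=2.8,interpolation=cv2.INTER_CUBIC))
E
```

```text
10.75 [ 0.48109947 -0.09659352  0.2374165 ] [ 0.50072003 -0.49947389  0.49927016 -0.50053432] 0.02644677205387054 [ 0.42187405 -0.52985897 -0.34394383] [-0.00151747  0.05481405 -0.00235246] [ 0.64  0.06 -0.55  1.76  0.03  1.33 -1.49]
```

View pics/w5.png

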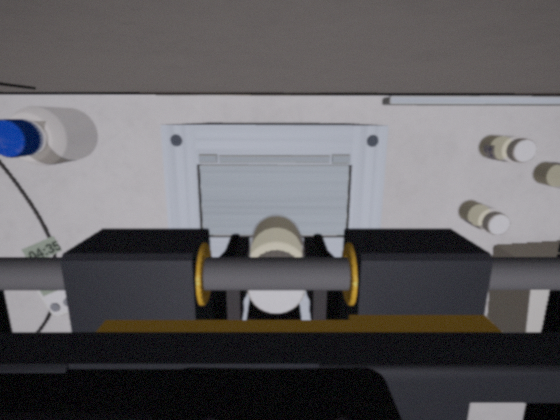

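View pics/d5z.png

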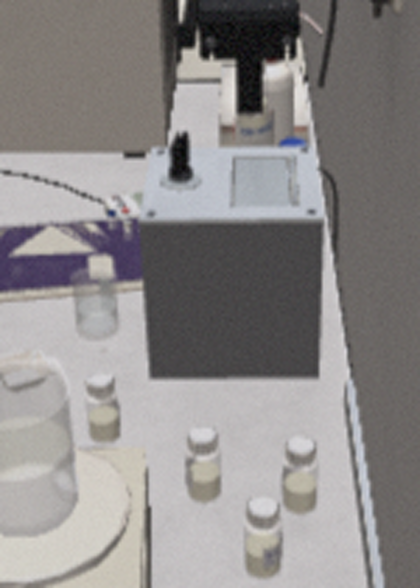

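Call:
{"method": "jog_arm", "body": {
  "commands": [
    {"translation": [0, 1, -30], "twist": 0},
    {"translation": [0, 0, -20], "twist": 0},
    {"translation": [0, 0, -10], "twist": 0},
    {"translation": [0, 0, -10], "twist": 0},
    {"translation": [0, 0, -10], "twist": 0},
    {"translation": [0, 0, 0], "twist": 0}
  ]
}}

```text
time: 11.45
ee_pos: [0.4801, -0.095, 0.1564]
eef_rot: [-0.501, 0.501, -0.499, 0.499]
ft_force: [-3.7, 0.6, -0.2]
width: 0.0266
```

Call:
{"method": "jog_arm", "body": {
  "commands": [
    {"translation": [0, 0, -10], "twist": 0},
    {"translation": [0, 0, -12], "twist": 0},
    {"translation": [0, 0, -12], "twist": 0},
    {"translation": [0, 0, -11], "twist": 0},
    {"translation": [0, 0, 0], "twist": 0},
    {"translation": [0, 0, 0], "twist": 0}
  ]
}}

```text
time: 12.05
ee_pos: [0.4805, -0.0948, 0.1118]
eef_rot: [-0.5, 0.501, -0.499, 0.5]
ft_force: [-2.7, 0.0, -2.5]
width: 0.0267
```

```bash
python3 - <<'E'
from h import *
s=read_state(); print(s['time'],s['ee_pos'],s['eef_rot'],s['width'],s['ft_force'],s['torque'],s['joint_positions'].round(2))
c=snap('wrist','w6')
c=snap('side','d6')
a=c['img'][100:310,200:350,::-1]; cv2.imwrite('pics/d6z.png',cv2.resize(a,None,fx=2.8,fy=2.8,interpolation=cv2.INTER_CUBIC))
E
```

```text
12.05 [ 0.48049123 -0.0947792   0.11184594] [-0.50036553  0.50064852 -0.49938161  0.49960324] 0.02668222081584216 [-2.67137317  0.03240975 -2.50596606] [ 0.00615746  0.76443718 -0.00256963] [ 0.62  0.18 -0.56  1.92  0.11  1.08 -1.55]
```

View pics/w6.png

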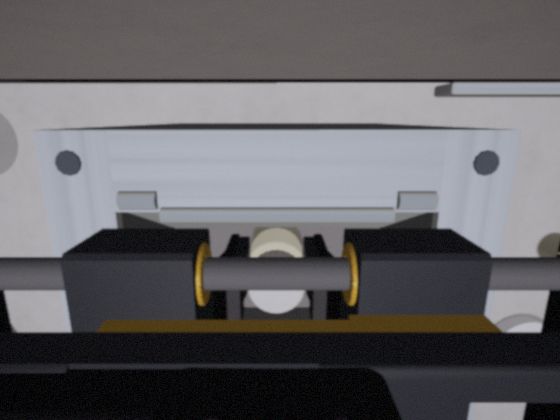

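View pics/d6z.png

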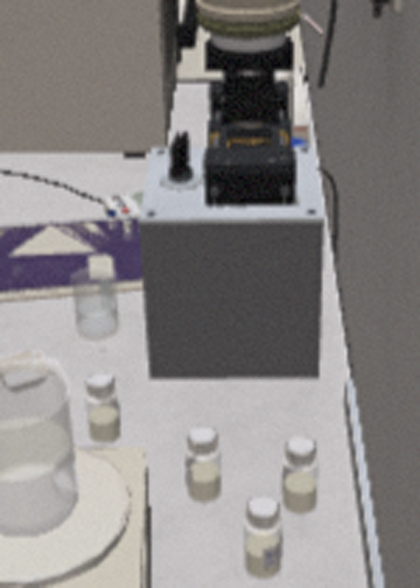

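Call:
{"method": "jog_arm", "body": {
  "commands": [
    {"translation": [0, 0, 0], "twist": 0},
    {"translation": [0, 0, 0], "twist": 0},
    {"translation": [0, 0, 0], "twist": 0},
    {"translation": [0, 0, 0], "twist": 0},
    {"translation": [0, 0, 20], "twist": 0},
    {"translation": [0, 0, 30], "twist": 0},
    {"translation": [0, 0, 40], "twist": 0},
    {"translation": [0, 0, 40], "twist": 0},
    {"translation": [0, 0, 0], "twist": 0}
  ],
  "grip": 0.5
}}

```text
time: 13.05
ee_pos: [0.4844, -0.0951, 0.2483]
eef_rot: [0.498, -0.497, 0.503, -0.502]
ft_force: [0.1, -0.2, 0.2]
width: 0.0435
```

```bash
python3 - <<'E'
from h import *
s=read_state(); print(s['time'],s['ee_pos'],s['width'],s['ft_force'])
c=snap('wrist','w7')
c=snap('side','d7')
a=c['img'][100:310,200:350,::-1]; cv2.imwrite('pics/d7z.png',cv2.resize(a,None,fx=2.8,fy=2.8,interpolation=cv2.INTER_CUBIC))
E
```

```text
13.05 [ 0.48436274 -0.09505237  0.24835   ] 0.04347079522440426 [ 0.1216257  -0.22691914  0.21446437]
```

View pics/w7.png

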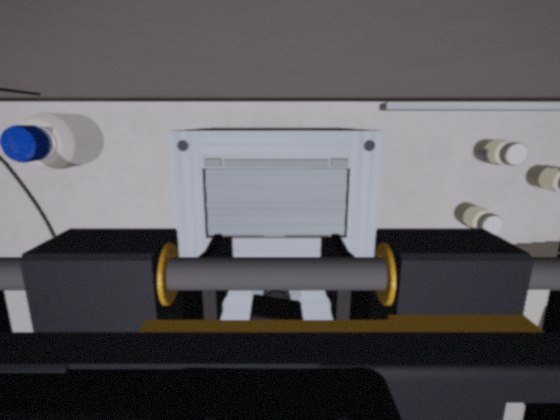

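View pics/d7z.png

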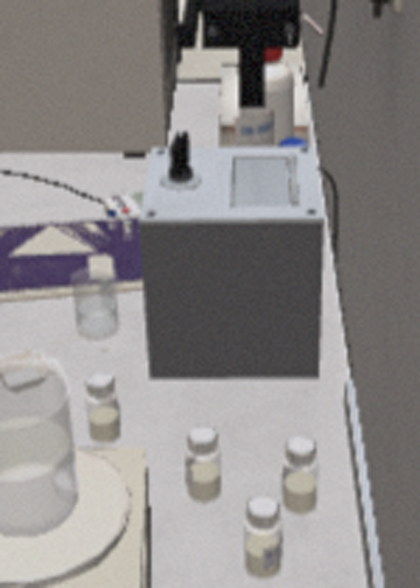

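```bash
python3 - <<'E'
from h import *
c=np.load('pics/w1.npz'); s=np.load('pics/scene0.npz'); d=np.load('pics/side0.npz')
# bottom corner and top corner
print('bottom w1',onz(c,456,180,0),'bottom scene (170+469/3..)',onz(s,170+469/3,130+238/3,0),)
for z in (.06,.08,.1): print(z,'w1',onz(c,481,187,z),'scene',onz(s,170+471/3,130+185/3,z),'side',onz(d,220+113/3.5,140+420/3.5,z))
w=np.load('pics/w7.npz')
for p in [(512,153),(489,223)]: print(onz(w,*p,.06))
E
```

```text
bottom w1 [ 0.39705392 -0.36234413  0.        ] bottom scene (170+469/3..) [ 3.99931105e-01 -3.61508250e-01 -1.11022302e-16]
0.06 w1 [ 0.39883427 -0.36228613  0.06      ] scene [ 0.40102413 -0.36011694  0.06      ] side [ 0.40230339 -0.34283969  0.06      ]
0.08 w1 [ 0.40272842 -0.35027791  0.08      ] scene [ 0.39605415 -0.34354533  0.08      ] side [ 0.40527766 -0.36720141  0.08      ]
0.1 w1 [ 0.40662257 -0.3382697   0.1       ] scene [ 0.39108417 -0.32697373  0.1       ] side [ 0.40825192 -0.39156313  0.1       ]
[ 0.51836554 -0.3326809   0.06      ]
[ 0.44519605 -0.31996229  0.06      ]
```

Call:
{"method": "jog_arm", "body": {
  "commands": [
    {"translation": [-5, -30, 0], "twist": 0},
    {"translation": [-7, -40, 0], "twist": 0},
    {"translation": [-7, -40, 0], "twist": 0},
    {"translation": [-7, -40, 0], "twist": 0},
    {"translation": [-7, -40, 0], "twist": 0},
    {"translation": [-7, -38, 0], "twist": 0},
    {"translation": [0, 0, 0], "twist": 0},
    {"translation": [0, 0, -40], "twist": 0},
    {"translation": [0, 0, -45], "twist": 0},
    {"translation": [0, 0, -45], "twist": 0},
    {"translation": [0, 0, 0], "twist": 0},
    {"translation": [0, 0, 0], "twist": 0}
  ],
  "grip": 0.4
}}

```text
time: 14.35
ee_pos: [0.4412, -0.3224, 0.1126]
eef_rot: [-0.5, 0.501, -0.499, 0.5]
ft_force: [0.4, -0.1, 0.8]
width: 0.0524
```

```bash
python3 - <<'E'
from h import *
s=read_state(); print(s['time'],s['ee_pos'],s['eef_rot'],s['width'],s['ft_force'])
c=snap('wrist','w8')
E
```

```text
14.35 [ 0.44119771 -0.32235709  0.11261397] [-0.50004896  0.50052248 -0.49932027  0.50010754] 0.052357941545684045 [ 0.44684326 -0.11401971  0.83937461]
```

View pics/w8.png

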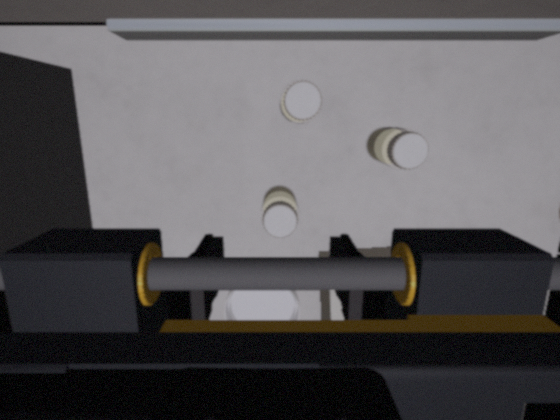

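```bash
python3 - <<'E'
from h import *
c=np.load('pics/w8.npz')
for p in [(281,217),(303,101),(409,150)]: print(onz(c,*p,.06))
E
```

```text
[ 0.44536982 -0.32550424  0.06      ]
[ 0.5167652  -0.33825488  0.06      ]
[ 0.48804181 -0.40368282  0.06      ]
```

Call:
{"method": "jog_arm", "body": {
  "commands": [
    {"translation": [4, -3, -25], "twist": 0},
    {"translation": [0, 0, -30], "twist": 0},
    {"translation": [0, 0, -25], "twist": 0},
    {"translation": [0, 0, -14], "twist": 0},
    {"translation": [0, 0, 0], "twist": 0},
    {"translation": [0, 0, 0], "twist": 0}
  ]
}}

```text
time: 15.0
ee_pos: [0.4464, -0.3266, 0.0204]
eef_rot: [0.5, -0.499, 0.501, -0.5]
ft_force: [0.9, -0.4, 0.8]
width: 0.0524
```

Call:
{"method": "jog_arm", "body": {
  "commands": [
    {"translation": [0, 0, 0], "twist": 0},
    {"translation": [0, 0, 0], "twist": 0},
    {"translation": [0, 0, 0], "twist": 0},
    {"translation": [0, 0, 0], "twist": 0},
    {"translation": [0, 0, 0], "twist": 0}
  ],
  "grip": 1
}}

```text
time: 15.5
ee_pos: [0.4454, -0.3261, 0.0189]
eef_rot: [0.5, -0.5, 0.5, -0.5]
ft_force: [-0.5, -0.2, 3.2]
width: 0.0264
```

Call:
{"method": "jog_arm", "body": {
  "commands": [
    {"translation": [0, 0, 40], "twist": 0},
    {"translation": [0, 0, 45], "twist": 0},
    {"translation": [0, 0, 45], "twist": 0},
    {"translation": [0, 0, 45], "twist": 0},
    {"translation": [0, 0, 45], "twist": 0},
    {"translation": [5, 30, 0], "twist": 0},
    {"translation": [8, 40, 0], "twist": 0},
    {"translation": [8, 40, 0], "twist": 0},
    {"translation": [8, 40, 0], "twist": 0},
    {"translation": [8, 40, 0], "twist": 0},
    {"translation": [4, 40, 0], "twist": 0},
    {"translation": [0, 0, 0], "twist": 0},
    {"translation": [0, 0, 0], "twist": 0}
  ]
}}

```text
time: 16.8
ee_pos: [0.4863, -0.0953, 0.2386]
eef_rot: [0.501, -0.499, 0.5, -0.5]
ft_force: [-0.4, -0.0, -1.7]
width: 0.0264
```

Call:
{"method": "jog_arm", "body": {
  "commands": [
    {"translation": [0, 0, -30], "twist": 0},
    {"translation": [0, 0, -20], "twist": 0},
    {"translation": [0, 0, -10], "twist": 0},
    {"translation": [0, 0, -10], "twist": 0},
    {"translation": [0, 0, -10], "twist": 0},
    {"translation": [0, 0, -10], "twist": 0},
    {"translation": [0, 0, -12], "twist": 0},
    {"translation": [0, 0, -12], "twist": 0},
    {"translation": [0, 0, -12], "twist": 0},
    {"translation": [0, 0, 0], "twist": 0},
    {"translation": [0, 0, 0], "twist": 0}
  ]
}}

```text
time: 17.9
ee_pos: [0.4853, -0.0958, 0.1118]
eef_rot: [-0.5, 0.501, -0.499, 0.499]
ft_force: [-3.0, 0.5, -3.2]
width: 0.0263
```

Call:
{"method": "jog_arm", "body": {
  "commands": [
    {"translation": [0, 0, 0], "twist": 0},
    {"translation": [0, 0, 0], "twist": 0},
    {"translation": [0, 0, 0], "twist": 0},
    {"translation": [0, 0, 0], "twist": 0},
    {"translation": [0, 0, 20], "twist": 0},
    {"translation": [0, 0, 30], "twist": 0},
    {"translation": [0, 0, 40], "twist": 0},
    {"translation": [0, 0, 40], "twist": 0},
    {"translation": [0, 0, 0], "twist": 0}
  ],
  "grip": 0.5
}}

```text
time: 18.8
ee_pos: [0.4895, -0.0961, 0.2485]
eef_rot: [0.498, -0.497, 0.503, -0.502]
ft_force: [0.9, -0.1, -0.7]
width: 0.0437
```

```bash
python3 - <<'E'
from h import *
s=read_state(); print(s['time'],s['ee_pos'],s['width'],s['ft_force'])
c=snap('wrist','w9'); cv2.imwrite('pics/x.png',c['img'])
d=snap('side','d9')
a=c['img'][80:260,130:,::-1];b=d['img'][100:310,200:350,::-1]
b=cv2.resize(b,None,fx=2,fy=2); h=np.zeros((430,740,3),np.uint8); h[:180,:430]=a; h[:420,435:735]=b; cv2.imwrite('pics/m9.png',h)
E
```

```text
18.8 [ 0.48945696 -0.09606935  0.2485241 ] 0.04370433117365546 [ 0.87378252 -0.08149443 -0.71595117]
```

View pics/m9.png

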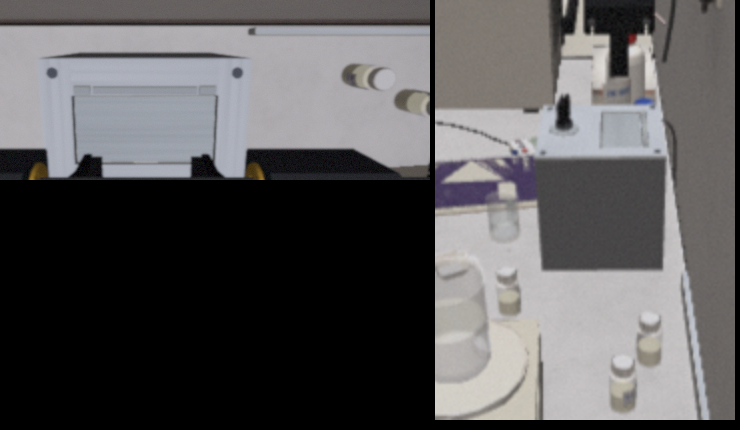

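Call:
{"method": "jog_arm", "body": {
  "commands": [
    {"translation": [2, -31, 0], "twist": 0},
    {"translation": [5, -42, 0], "twist": 0},
    {"translation": [5, -42, 0], "twist": 0},
    {"translation": [5, -42, 0], "twist": 0},
    {"translation": [5, -42, 0], "twist": 0},
    {"translation": [5, -42, 0], "twist": 0},
    {"translation": [0, 0, 0], "twist": 0},
    {"translation": [0, 0, -40], "twist": 0},
    {"translation": [0, 0, -45], "twist": 0},
    {"translation": [0, 0, -45], "twist": 0},
    {"translation": [0, 0, 0], "twist": 0},
    {"translation": [0, 0, 0], "twist": 0}
  ],
  "grip": 0.4
}}

```text
time: 20.1
ee_pos: [0.5131, -0.3365, 0.1126]
eef_rot: [-0.5, 0.501, -0.499, 0.5]
ft_force: [0.2, -1.3, 1.1]
width: 0.052
```

```bash
python3 - <<'E'
from h import *
s=read_state(); print(s['time'],s['ee_pos'],s['eef_rot'],s['width'],s['ft_force'],s['joint_positions'].round(2))
c=snap('wrist','w10')
E
```

```text
20.1 [ 0.51314681 -0.33646268  0.11256344] [-0.5000559   0.50051349 -0.49938831  0.50004166] 0.05203332306609308 [ 0.21463752 -1.33666048  1.12886321] [ 0.8   0.42 -0.38  1.61  0.16  1.15 -1.18]
```

View pics/w10.png

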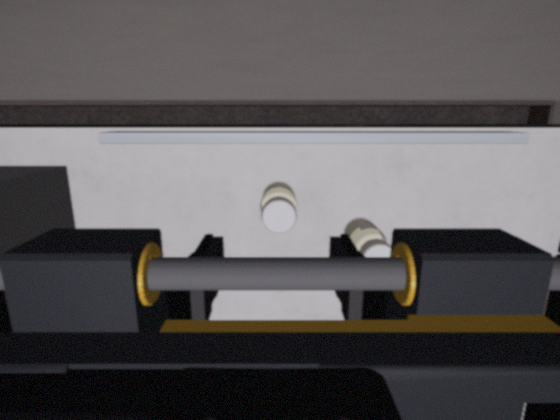

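Call:
{"method": "jog_arm", "body": {
  "commands": [
    {"translation": [4, -1.5, -25], "twist": 0},
    {"translation": [0, 0, -30], "twist": 0},
    {"translation": [0, 0, -25], "twist": 0},
    {"translation": [0, 0, -14], "twist": 0},
    {"translation": [0, 0, 0], "twist": 0},
    {"translation": [0, 0, 0], "twist": 0}
  ]
}}

```text
time: 20.75
ee_pos: [0.5185, -0.339, 0.0205]
eef_rot: [0.5, -0.499, 0.501, -0.5]
ft_force: [-0.1, 0.3, 0.3]
width: 0.0523
```

Call:
{"method": "jog_arm", "body": {
  "commands": [
    {"translation": [0, 0, 0], "twist": 0},
    {"translation": [0, 0, 0], "twist": 0},
    {"translation": [0, 0, 0], "twist": 0},
    {"translation": [0, 0, 0], "twist": 0},
    {"translation": [0, 0, 0], "twist": 0}
  ],
  "grip": 1
}}

```text
time: 21.25
ee_pos: [0.5174, -0.3385, 0.0189]
eef_rot: [0.5, -0.5, 0.5, -0.5]
ft_force: [-1.3, 0.3, 1.9]
width: 0.0265
```

Call:
{"method": "jog_arm", "body": {
  "commands": [
    {"translation": [0, 0, 40], "twist": 0},
    {"translation": [0, 0, 45], "twist": 0},
    {"translation": [0, 0, 45], "twist": 0},
    {"translation": [0, 0, 45], "twist": 0},
    {"translation": [0, 0, 45], "twist": 0},
    {"translation": [0, 32, 0], "twist": 0},
    {"translation": [-6, 42, 0], "twist": 0},
    {"translation": [-6, 42, 0], "twist": 0},
    {"translation": [-6, 42, 0], "twist": 0},
    {"translation": [-6, 42, 0], "twist": 0},
    {"translation": [-6, 42, 0], "twist": 0},
    {"translation": [0, 0, 0], "twist": 0},
    {"translation": [0, 0, 0], "twist": 0}
  ]
}}

```text
time: 22.55
ee_pos: [0.4872, -0.0958, 0.2388]
eef_rot: [0.501, -0.499, 0.5, -0.5]
ft_force: [-0.2, -0.7, -0.7]
width: 0.0265
```

Call:
{"method": "jog_arm", "body": {
  "commands": [
    {"translation": [-1, 0, -30], "twist": 0},
    {"translation": [0, 0, -20], "twist": 0},
    {"translation": [0, 0, -10], "twist": 0},
    {"translation": [0, 0, -10], "twist": 0},
    {"translation": [0, 0, -10], "twist": 0},
    {"translation": [0, 0, -10], "twist": 0},
    {"translation": [0, 0, -12], "twist": 0},
    {"translation": [0, 0, -12], "twist": 0},
    {"translation": [0, 0, -12], "twist": 0},
    {"translation": [0, 0, 0], "twist": 0},
    {"translation": [0, 0, 0], "twist": 0}
  ]
}}

```text
time: 23.65
ee_pos: [0.4855, -0.0963, 0.1119]
eef_rot: [-0.5, 0.501, -0.499, 0.5]
ft_force: [-2.3, 0.2, -1.5]
width: 0.0264
```

Call:
{"method": "jog_arm", "body": {
  "commands": [
    {"translation": [0, 0, 0], "twist": 0},
    {"translation": [0, 0, 0], "twist": 0},
    {"translation": [0, 0, 0], "twist": 0},
    {"translation": [0, 0, 0], "twist": 0},
    {"translation": [0, 0, 20], "twist": 0},
    {"translation": [0, 0, 30], "twist": 0},
    {"translation": [0, 0, 40], "twist": 0},
    {"translation": [0, 0, 40], "twist": 0},
    {"translation": [0, 0, 0], "twist": 0}
  ],
  "grip": 0.5
}}

```text
time: 24.55
ee_pos: [0.4894, -0.0966, 0.2484]
eef_rot: [0.498, -0.497, 0.503, -0.502]
ft_force: [0.4, -0.2, 0.0]
width: 0.0432
```

```bash
cat >> h.py <<'E'
def both(t):
    s=read_state(); print(s['time'],s['ee_pos'],s['width'],s['ft_force'])
    c=snap('wrist','w'+t); d=snap('side','d'+t)
    a=c['img'][80:260,130:,::-1];b=d['img'][100:310,200:350,::-1]
    b=cv2.resize(b,None,fx=2,fy=2); h=np.zeros((430,740,3),np.uint8); h[:180,:430]=a; h[:420,435:735]=b; cv2.imwrite(f'pics/m{t}.png',h)
E
python3 -c "from h import *; both('11')"
```

```text
24.55 [ 0.48939014 -0.09656585  0.24844547] 0.04317875312019141 [ 0.37679616 -0.19487587  0.02213232]
```

View pics/m11.png

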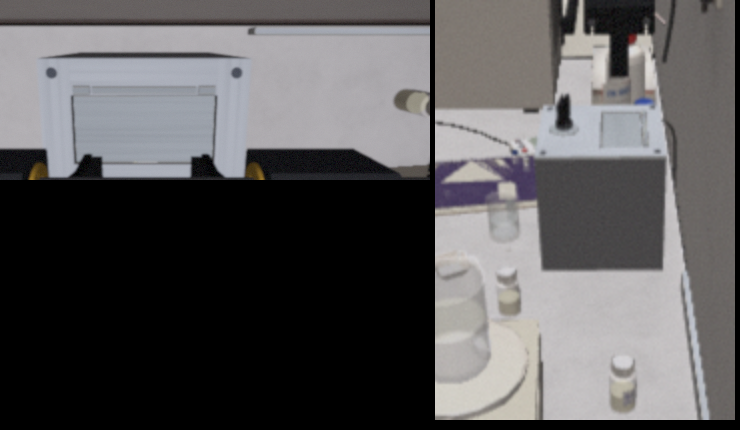

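```bash
python3 -c "
from h import *
c=np.load('pics/scene0.npz'); print(onz(c,343,140,0.01),onz(c,347,98,.12),onz(c,329,107,0))
d=np.load('pics/side0.npz');print(onz(d,265,385,0),onz(d,265,345,.1))"
```

```text
[ 0.43389887 -0.57061548  0.01      ] [ 0.44003416 -0.59189522  0.12      ] [ 5.09772235e-01 -6.83400293e-01  1.11022302e-16]
[ 0.43873428 -0.58890948  0.        ] [ 0.44264344 -0.5905284   0.1       ]
```

Call:
{"method": "jog_arm", "body": {
  "commands": [
    {"translation": [0, -37, 0], "twist": 0},
    {"translation": [0, -45, 0], "twist": 0},
    {"translation": [0, -45, 0], "twist": 0},
    {"translation": [0, -45, 0], "twist": 0},
    {"translation": [0, -45, 0], "twist": 0},
    {"translation": [-3, -45, 0], "twist": 0},
    {"translation": [-2, -42, 0], "twist": 0},
    {"translation": [0, 0, 0], "twist": 0},
    {"translation": [0, 0, 0], "twist": 0}
  ],
  "grip": 0.4
}}

```text
time: 25.55
ee_pos: [0.4807, -0.4009, 0.2405]
eef_rot: [-0.5, 0.501, -0.5, 0.5]
ft_force: [-0.4, 1.7, -0.2]
width: 0.052
```

```bash
python3 - <<'E'
from h import *
s=read_state(); print(s['time'],s['ee_pos'],s['eef_rot'],s['width'],s['ft_force'],s['joint_positions'].round(2))
c=snap('wrist','w12'); snap('scene','s12')
E
```

```text
25.55 [ 0.48066102 -0.40091377  0.24047609] [-0.49953162  0.50135447 -0.49951369  0.49959777] 0.052001335299023524 [-0.40930801  1.74290819 -0.19554504] [ 0.88  0.35 -0.33  1.42  0.11  1.4  -1.03]
```

View pics/w12.png

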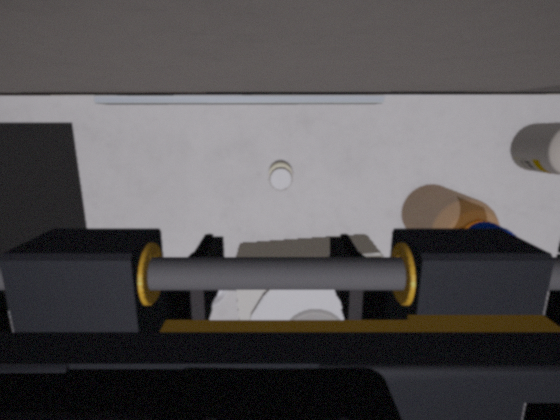

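View pics/s12.png

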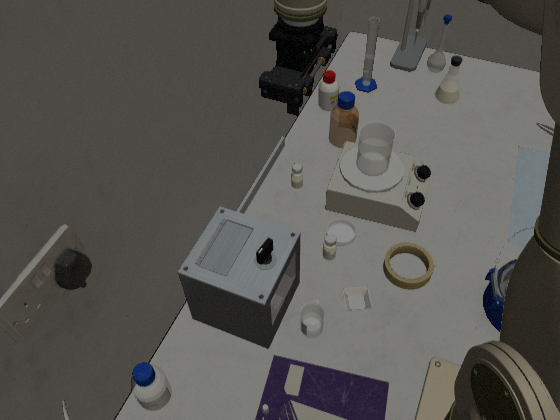

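Call:
{"method": "jog_arm", "body": {
  "commands": [
    {"translation": [7, -3, -30], "twist": 0},
    {"translation": [0, 0, -40], "twist": 0},
    {"translation": [0, 0, -40], "twist": 0},
    {"translation": [0, 0, -40], "twist": 0},
    {"translation": [0, 0, -30], "twist": 0},
    {"translation": [0, 0, -25], "twist": 0},
    {"translation": [0, 0, -15], "twist": 0},
    {"translation": [0, 0, 0], "twist": 0},
    {"translation": [0, 0, 0], "twist": 0}
  ]
}}

```text
time: 26.55
ee_pos: [0.4891, -0.4033, 0.0237]
eef_rot: [0.5, -0.499, 0.5, -0.5]
ft_force: [-0.2, -0.2, 0.3]
width: 0.052
```

Call:
{"method": "jog_arm", "body": {
  "commands": [
    {"translation": [0, 0, 0], "twist": 0},
    {"translation": [0, 0, 0], "twist": 0},
    {"translation": [0, 0, 0], "twist": 0},
    {"translation": [0, 0, 0], "twist": 0},
    {"translation": [0, 0, 0], "twist": 0}
  ],
  "grip": 1
}}

```text
time: 27.05
ee_pos: [0.4884, -0.4037, 0.023]
eef_rot: [0.5, -0.5, 0.5, -0.5]
ft_force: [0.1, -0.5, 2.1]
width: 0.0265
```

Call:
{"method": "jog_arm", "body": {
  "commands": [
    {"translation": [0, 0, 40], "twist": 0},
    {"translation": [0, 0, 45], "twist": 0},
    {"translation": [0, 0, 45], "twist": 0},
    {"translation": [0, 0, 45], "twist": 0},
    {"translation": [0, 0, 45], "twist": 0},
    {"translation": [0, 38, 0], "twist": 0},
    {"translation": [0, 45, 0], "twist": 0},
    {"translation": [0, 45, 0], "twist": 0},
    {"translation": [0, 45, 0], "twist": 0},
    {"translation": [0, 45, 0], "twist": 0},
    {"translation": [0, 45, 0], "twist": 0},
    {"translation": [0, 45, 0], "twist": 0},
    {"translation": [0, 0, 0], "twist": 0},
    {"translation": [0, 0, 0], "twist": 0}
  ]
}}

```text
time: 28.45
ee_pos: [0.4883, -0.0947, 0.2428]
eef_rot: [0.501, -0.499, 0.5, -0.5]
ft_force: [0.5, -1.1, -0.6]
width: 0.0261
```

Call:
{"method": "jog_arm", "body": {
  "commands": [
    {"translation": [-2, -1, -30], "twist": 0},
    {"translation": [0, 0, -22], "twist": 0},
    {"translation": [0, 0, -10], "twist": 0},
    {"translation": [0, 0, -10], "twist": 0},
    {"translation": [0, 0, -10], "twist": 0},
    {"translation": [0, 0, -10], "twist": 0},
    {"translation": [0, 0, -12], "twist": 0},
    {"translation": [0, 0, -12], "twist": 0},
    {"translation": [0, 0, -12], "twist": 0},
    {"translation": [0, 0, 0], "twist": 0},
    {"translation": [0, 0, 0], "twist": 0}
  ]
}}

```text
time: 29.55
ee_pos: [0.4899, -0.0965, 0.1166]
eef_rot: [0.498, -0.498, 0.502, -0.502]
ft_force: [6.5, -0.2, 13.7]
width: 0.0265
```

Call:
{"method": "jog_arm", "body": {
  "commands": [
    {"translation": [0, 0, 0], "twist": 0},
    {"translation": [0, 0, 0], "twist": 0},
    {"translation": [0, 0, 0], "twist": 0},
    {"translation": [0, 0, 0], "twist": 0},
    {"translation": [0, 0, 20], "twist": 0},
    {"translation": [0, 0, 30], "twist": 0},
    {"translation": [0, 0, 40], "twist": 0},
    {"translation": [0, 0, 40], "twist": 0},
    {"translation": [0, 0, 0], "twist": 0}
  ],
  "grip": 0.5
}}

```text
time: 30.45
ee_pos: [0.4888, -0.0966, 0.2497]
eef_rot: [0.498, -0.497, 0.503, -0.501]
ft_force: [0.9, 1.2, 0.2]
width: 0.0438
```

```bash
python3 -c "from h import *; both('13')"
```

```text
30.45 [ 0.48884611 -0.09659386  0.24971766] 0.043820241096279335 [0.91315241 1.15240534 0.23628161]
```

View pics/m13.png

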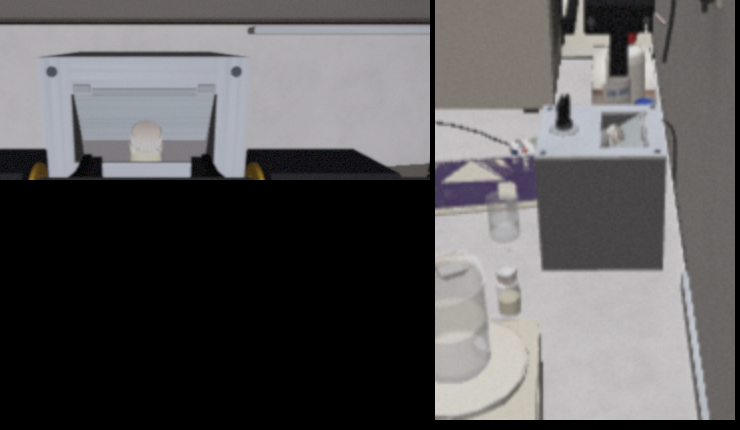

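```bash
python3 - <<'E'
from h import *
c=snap('scene','s14'); a=c['img'][190:350,170:320,::-1]; cv2.imwrite('pics/s14z.png',cv2.resize(a,None,fx=3.7,fy=3.7,interpolation=cv2.INTER_CUBIC))
c=np.load('pics/w13.npz')['img'][130:260,190:370,::-1]; cv2.imwrite('pics/w13z.png',cv2.resize(c,None,fx=4,fy=4,interpolation=cv2.INTER_CUBIC))
E
```

```text
(no output)
```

View pics/s14z.png

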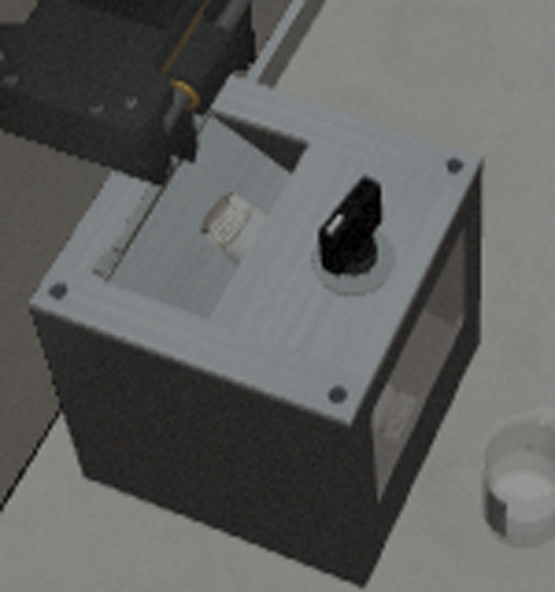

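View pics/w13z.png

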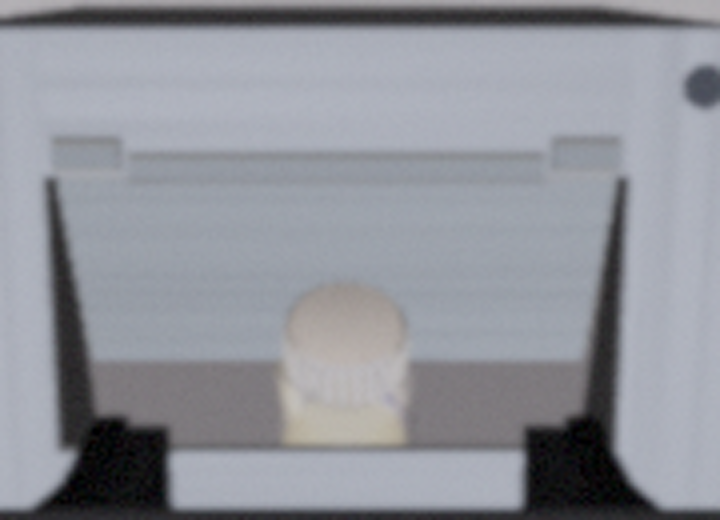

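```bash
python3 - <<'E'
from h import *
w=np.load('pics/w13.npz'); s=np.load('pics/scene0.npz'); d=np.load('pics/d13.npz'); s=np.load('pics/s14.npz')
R=[ray(w,190+345/4,130+310/4),ray(s,170+231/3.7,190+215/3.7),ray(d,290,166)]
A=0;b=0
for o,v in R:
    v=v/np.linalg.norm(v);P=np.eye(3)-np.outer(v,v);A=A+P;b=b+P@o
p=np.linalg.solve(A,b);print(p)
for o,v in R:
    v=v/np.linalg.norm(v); print(np.linalg.norm((np.eye(3)-np.outer(v,v))@(p-o)))
a=d['img'][130:200,240:330,::-1]; cv2.imwrite('pics/d13z.png',cv2.resize(a,None,fx=8,fy=8,interpolation=cv2.INTER_CUBIC))
E
```

```text
[ 0.48543339 -0.09759115  0.15898709]
0.004865660901332248
0.0038924645523408666
0.0022070233332791966
```

View pics/d13z.png

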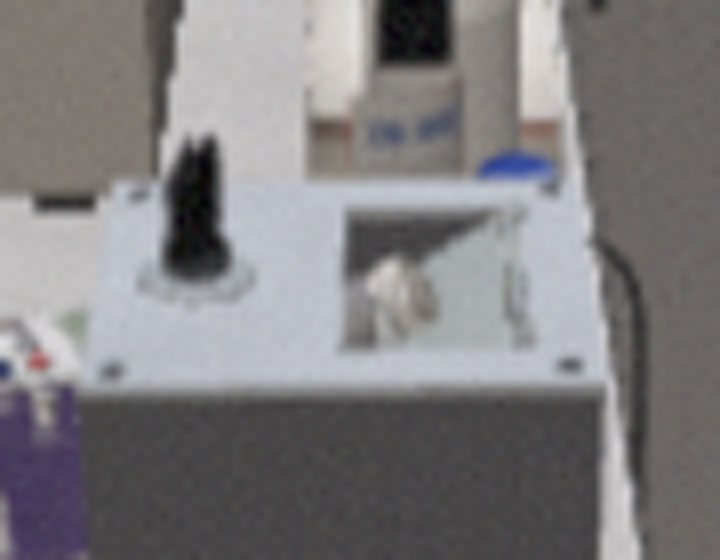

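Call:
{"method": "jog_arm", "body": {
  "commands": [
    {"translation": [0, 0, 0], "twist": 0},
    {"translation": [0, 0, -30], "twist": 0},
    {"translation": [0, 0, -30], "twist": 0},
    {"translation": [0, 0, -20], "twist": 0},
    {"translation": [0, 0, 0], "twist": 0},
    {"translation": [0, 0, 0], "twist": 0}
  ],
  "grip": 1
}}

```text
time: 31.2
ee_pos: [0.4857, -0.0963, 0.1642]
eef_rot: [-0.5, 0.501, -0.499, 0.5]
ft_force: [-1.6, -0.1, 0.1]
width: 0.0169
```

Call:
{"method": "jog_arm", "body": {
  "commands": [
    {"translation": [-1, 0, -5], "twist": 0},
    {"translation": [-1, 0, -5], "twist": 0},
    {"translation": [-2, 0, -5], "twist": 0},
    {"translation": [0, 0, 0], "twist": 0}
  ]
}}

```text
time: 31.6
ee_pos: [0.4822, -0.0965, 0.1495]
eef_rot: [0.5, -0.5, 0.5, -0.5]
ft_force: [-1.4, 0.4, 1.2]
width: 0.0175
```

```bash
python3 - <<'E'
from h import *
c=snap('wrist','w15')
c=snap('side','d15')
a=c['img'][130:200,240:330,::-1]; cv2.imwrite('pics/d15z.png',cv2.resize(a,None,fx=8,fy=8,interpolation=cv2.INTER_CUBIC))
E
```

```text
(no output)
```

View pics/w15.png

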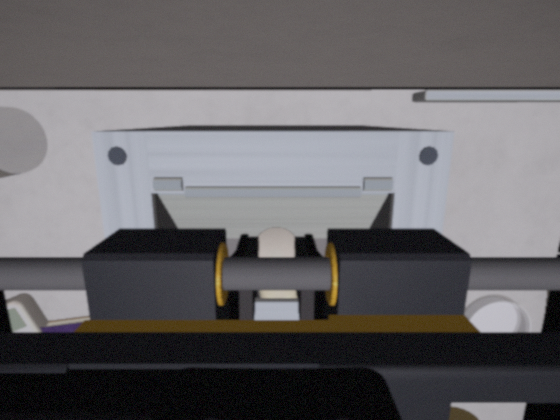

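View pics/d15z.png

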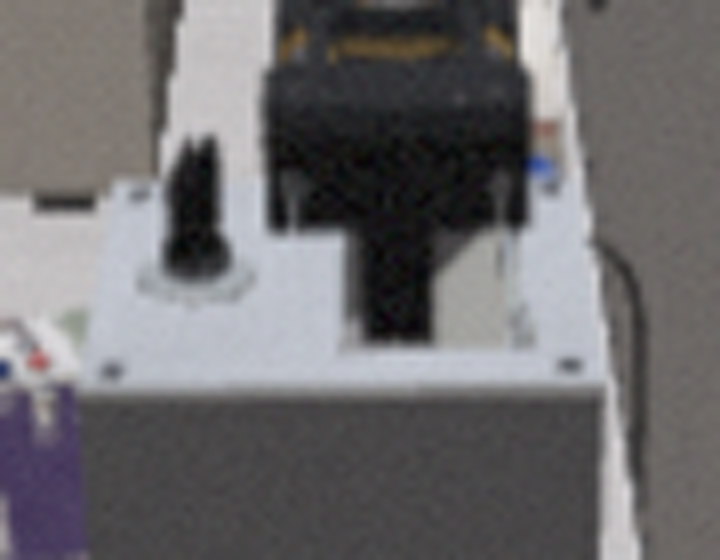

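Call:
{"method": "jog_arm", "body": {
  "commands": [
    {"translation": [-1, 0, -5], "twist": 0},
    {"translation": [-1, 0, -5], "twist": 0},
    {"translation": [-1, 0, -5], "twist": 0},
    {"translation": [0, 0, 0], "twist": 0}
  ]
}}

```text
time: 32.1
ee_pos: [0.4786, -0.0966, 0.1342]
eef_rot: [-0.5, 0.5, -0.5, 0.499]
ft_force: [-4.1, 0.3, 6.1]
width: 0.0159
```

Call:
{"method": "jog_arm", "body": {
  "commands": [
    {"translation": [0, 0, -5], "twist": 0},
    {"translation": [0, 0, -5], "twist": 0},
    {"translation": [0, 0, 0], "twist": 0}
  ]
}}

```text
time: 32.4
ee_pos: [0.4784, -0.0964, 0.1234]
eef_rot: [-0.5, 0.501, -0.499, 0.5]
ft_force: [-1.4, 0.7, 0.7]
width: 0.0009
```

Call:
{"method": "jog_arm", "body": {
  "commands": [
    {"translation": [0, 0, 0], "twist": 0},
    {"translation": [0, 0, 25], "twist": 0},
    {"translation": [2, 0, 35], "twist": 0},
    {"translation": [4, 0, 40], "twist": 0},
    {"translation": [4, 0, 30], "twist": 0},
    {"translation": [0, 0, 0], "twist": 0}
  ]
}}

```text
time: 33.0
ee_pos: [0.4917, -0.0965, 0.2588]
eef_rot: [0.499, -0.498, 0.502, -0.501]
ft_force: [0.0, -0.6, -0.1]
width: 0.0004
```

```bash
python3 -c "
from h import *; both('16'); c=snap('scene','s16'); a=c['img'][190:350,170:320,::-1]; cv2.imwrite('pics/s16z.png',cv2.resize(a,None,fx=3.7,fy=3.7,interpolation=cv2.INTER_CUBIC))"
```

```text
33.0 [ 0.49167741 -0.0964725   0.25884559] 0.0004240322087582559 [ 0.02431906 -0.60571968 -0.08157815]
```

View pics/m16.png

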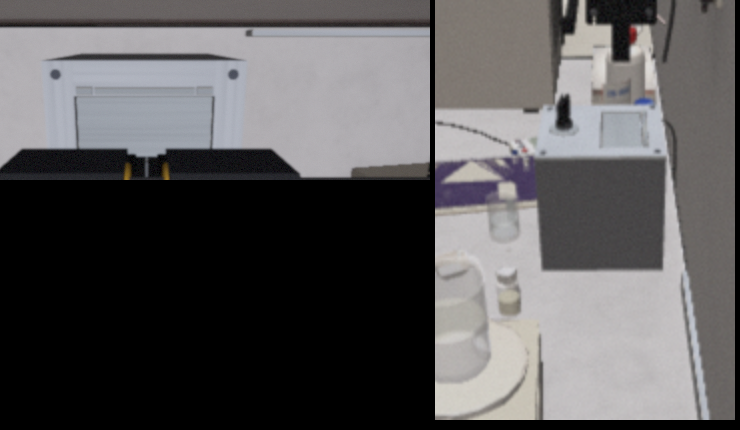

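View pics/s16z.png

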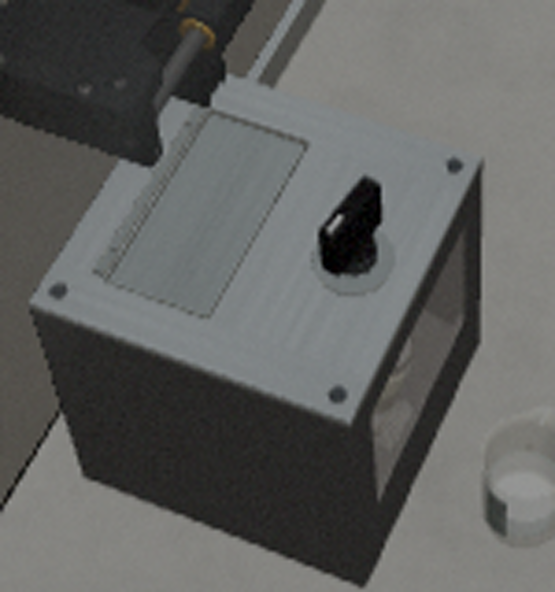

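Call:
{"method": "jog_arm", "body": {
  "commands": [
    {"translation": [0, -12, 0], "twist": 0.143},
    {"translation": [-10, -16, 0], "twist": 0.143},
    {"translation": [-14, -16, 0], "twist": 0.143},
    {"translation": [-14, -16, 0], "twist": 0.143},
    {"translation": [-14, -16, 0], "twist": 0.143},
    {"translation": [-14, -16, 0], "twist": 0.143},
    {"translation": [-14, -16, 0], "twist": 0.143},
    {"translation": [-14, -16, 0], "twist": 0.143},
    {"translation": [-14, -16, 0], "twist": 0.143},
    {"translation": [-14, -16, 0], "twist": 0.143},
    {"translation": [-12, 0, 0], "twist": 0.141},
    {"translation": [0, 0, -40], "twist": 0},
    {"translation": [0, 0, -40], "twist": 0},
    {"translation": [0, 0, -40], "twist": 0},
    {"translation": [0, 0, 0], "twist": 0},
    {"translation": [0, 0, 0], "twist": 0}
  ],
  "grip": 0.4
}}

```text
time: 34.75
ee_pos: [0.3549, -0.2521, 0.1346]
eef_rot: [-0.707, 0.0, 0.001, 0.708]
ft_force: [1.5, 0.2, 0.2]
width: 0.0521
```

```bash
python3 - <<'E'
from h import *
s=read_state(); print(s['time'],s['ee_pos'],s['eef_rot'],s['width'],s['ft_force'],s['joint_positions'].round(2))
c=snap('wrist','w17')
E
```

```text
34.75 [ 0.35485679 -0.25208511  0.13459914] [-7.06605742e-01  4.58181696e-04  5.53643929e-04  7.07607101e-01] 0.052089999305056 [1.49521254 0.23095731 0.20307679] [ 0.86  0.01 -0.34  2.03  0.    1.11  0.51]
```

View pics/w17.png

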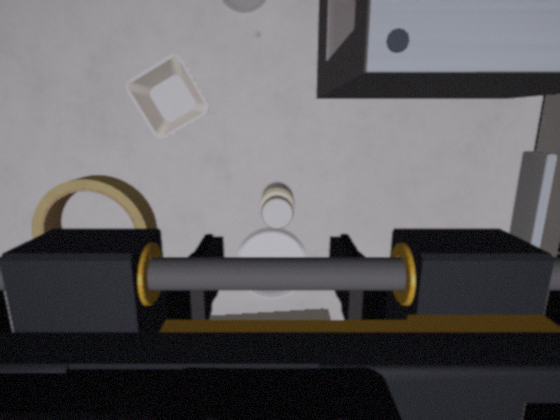

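```bash
python3 -c "
from h import *
c=np.load('pics/w17.npz'); print(onz(c,277,211,.06), onz(c,271,262,.016))"
```

```text
[ 0.3550949  -0.24948986  0.06      ] [ 0.34998385 -0.30693306  0.016     ]
```

Call:
{"method": "jog_arm", "body": {
  "commands": [
    {"translation": [0, 3, -30], "twist": 0},
    {"translation": [0, 0, -35], "twist": 0},
    {"translation": [0, 0, -30], "twist": 0},
    {"translation": [0, 0, -16], "twist": 0},
    {"translation": [0, 0, 0], "twist": 0},
    {"translation": [0, 0, 0], "twist": 0}
  ]
}}

```text
time: 35.4
ee_pos: [0.3565, -0.2503, 0.0253]
eef_rot: [0.708, 0.001, 0.001, -0.707]
ft_force: [-0.5, -0.1, 0.9]
width: 0.0523
```

Call:
{"method": "jog_arm", "body": {
  "commands": [
    {"translation": [0, 0, 0], "twist": 0},
    {"translation": [0, 0, 0], "twist": 0},
    {"translation": [0, 0, 0], "twist": 0},
    {"translation": [0, 0, 0], "twist": 0},
    {"translation": [0, 0, 0], "twist": 0}
  ],
  "grip": 1
}}

```text
time: 35.9
ee_pos: [0.3555, -0.2496, 0.0239]
eef_rot: [0.707, 0.0, 0.0, -0.707]
ft_force: [-0.9, 0.5, 4.3]
width: 0.0263
```

Call:
{"method": "jog_arm", "body": {
  "commands": [
    {"translation": [0, 0, 40], "twist": 0},
    {"translation": [0, 0, 45], "twist": 0},
    {"translation": [0, 0, 45], "twist": 0},
    {"translation": [0, 0, 45], "twist": 0},
    {"translation": [0, 0, 40], "twist": 0},
    {"translation": [0, 0, 25], "twist": 0},
    {"translation": [10, 0, 0], "twist": -0.143},
    {"translation": [14, 12, 0], "twist": -0.143},
    {"translation": [14, 15, 0], "twist": -0.143},
    {"translation": [14, 15, 0], "twist": -0.143},
    {"translation": [14, 15, 0], "twist": -0.143},
    {"translation": [14, 15, 0], "twist": -0.143},
    {"translation": [14, 15, 0], "twist": -0.143},
    {"translation": [14, 15, 0], "twist": -0.143},
    {"translation": [14, 15, 0], "twist": -0.143},
    {"translation": [9, 15, 0], "twist": -0.143},
    {"translation": [0, 9, 0], "twist": -0.141},
    {"translation": [0, 0, 0], "twist": 0},
    {"translation": [0, 0, 0], "twist": 0}
  ]
}}

```text
time: 37.8
ee_pos: [0.4861, -0.1088, 0.2635]
eef_rot: [0.501, -0.499, 0.499, -0.501]
ft_force: [-1.0, -0.2, 0.0]
width: 0.0263
```

```bash
python3 -c "
from h import *; both('18')
c=snap('scene','s18'); a=c['img'][220:340,230:310,::-1]; cv2.imwrite('pics/s18z.png',cv2.resize(a,None,fx=5,fy=5,interpolation=cv2.INTER_CUBIC))"
```

```text
37.8 [ 0.48605884 -0.10882452  0.26348157] 0.026267160437805116 [-1.03369591 -0.24531928  0.03920503]
```

View pics/m18.png

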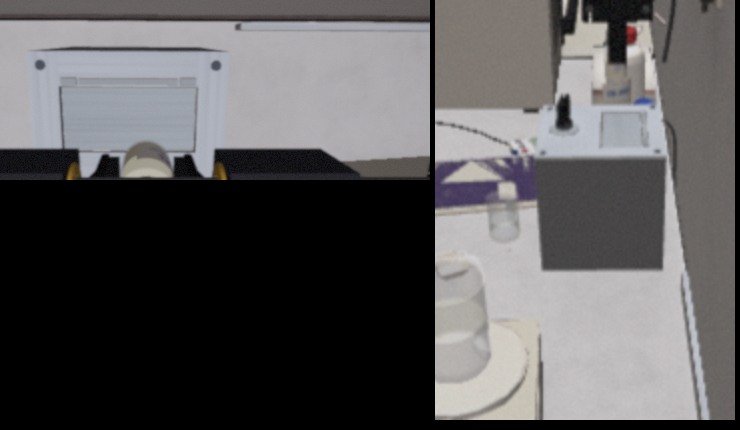

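View pics/s18z.png

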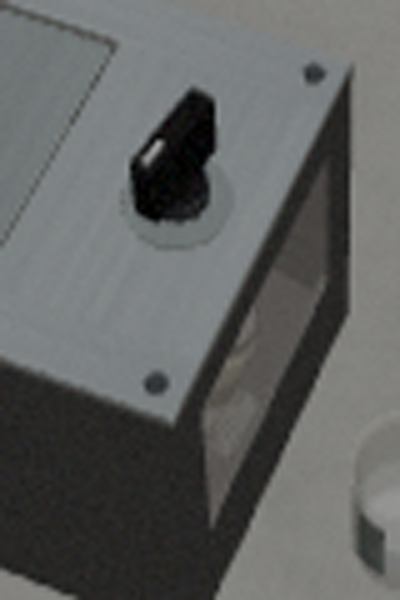

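Call:
{"method": "jog_arm", "body": {
  "commands": [
    {"translation": [0, -3, -30], "twist": 0},
    {"translation": [0, 0, -30], "twist": 0},
    {"translation": [0, 0, -12], "twist": 0},
    {"translation": [0, 0, -10], "twist": 0},
    {"translation": [0, 0, -10], "twist": 0},
    {"translation": [0, 0, -10], "twist": 0},
    {"translation": [0, 0, -10], "twist": 0},
    {"translation": [0, 0, -12], "twist": 0},
    {"translation": [0, 0, -10], "twist": 0},
    {"translation": [0, 0, -10], "twist": 0},
    {"translation": [0, 0, 0], "twist": 0},
    {"translation": [0, 0, 0], "twist": 0}
  ]
}}

```text
time: 39.15
ee_pos: [0.4856, -0.1114, 0.119]
eef_rot: [-0.5, 0.501, -0.5, 0.5]
ft_force: [-3.7, 0.9, -1.9]
width: 0.0262
```

Call:
{"method": "jog_arm", "body": {
  "commands": [
    {"translation": [0, 0, -6], "twist": 0},
    {"translation": [0, 0, 0], "twist": 0}
  ]
}}

```text
time: 39.35
ee_pos: [0.4861, -0.1114, 0.1132]
eef_rot: [-0.5, 0.5, -0.5, 0.5]
ft_force: [-3.1, 0.1, -1.8]
width: 0.0267
```

Call:
{"method": "jog_arm", "body": {
  "commands": [
    {"translation": [0, 0, 0], "twist": 0},
    {"translation": [0, 0, 0], "twist": 0},
    {"translation": [0, 0, 0], "twist": 0},
    {"translation": [0, 0, 0], "twist": 0},
    {"translation": [0, 0, 20], "twist": 0},
    {"translation": [0, 0, 30], "twist": 0},
    {"translation": [0, 0, 40], "twist": 0},
    {"translation": [0, 0, 45], "twist": 0},
    {"translation": [0, 0, 0], "twist": 0}
  ],
  "grip": 0.6
}}

```text
time: 40.25
ee_pos: [0.4896, -0.1116, 0.255]
eef_rot: [0.498, -0.497, 0.503, -0.502]
ft_force: [1.4, -0.2, -0.3]
width: 0.0349
```

```bash
python3 -c "
from h import *; both('19')
c=snap('scene','s19'); a=c['img'][190:340,170:310,::-1]; cv2.imwrite('pics/s19z.png',cv2.resize(a,None,fx=4,fy=4,interpolation=cv2.INTER_CUBIC))"
```

```text
40.25 [ 0.48958434 -0.11157872  0.25498498] 0.03494254158568009 [ 1.4085373  -0.19678001 -0.33562894]
```

View pics/m19.png

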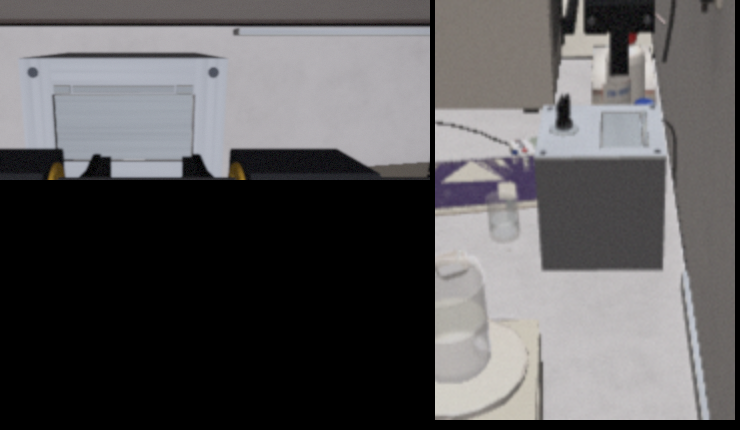

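View pics/s19z.png

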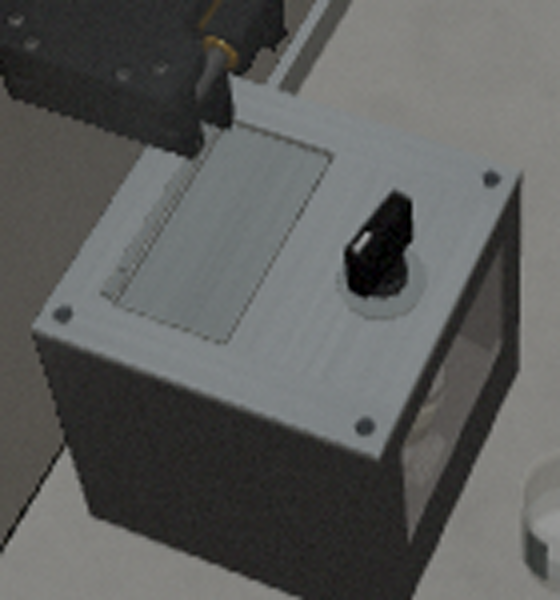

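Call:
{"method": "jog_arm", "body": {
  "commands": [
    {"translation": [0, 0, 20], "twist": 0.14},
    {"translation": [-8, 2, 20], "twist": 0.14},
    {"translation": [-8, 2, 0], "twist": 0.14},
    {"translation": [-8, 2, 0], "twist": 0.14},
    {"translation": [-8, 2, 0], "twist": 0.14},
    {"translation": [-8, 2, 0], "twist": 0.14},
    {"translation": [-8, 2, 0], "twist": 0.14},
    {"translation": [-8, 2, 0], "twist": 0.14},
    {"translation": [-8, 2, 0], "twist": 0.14},
    {"translation": [-7, 0, 0], "twist": 0.14},
    {"translation": [0, 0, -25], "twist": 0},
    {"translation": [0, 0, -30], "twist": 0},
    {"translation": [0, 0, 0], "twist": 0},
    {"translation": [0, 0, 0], "twist": 0}
  ],
  "grip": 0.5
}}

```text
time: 41.8
ee_pos: [0.4149, -0.0953, 0.2334]
eef_rot: [-0.704, 0.061, -0.06, 0.705]
ft_force: [0.5, -0.2, 0.8]
width: 0.0438
```

```bash
python3 -c "
from h import *
s=read_state(); print(s['time'],s['ee_pos'],s['eef_rot'],s['width'])
c=snap('scene','s20');a=c['img'][190:340,170:310,::-1]; cv2.imwrite('pics/s20z.png',cv2.resize(a,None,fx=4,fy=4,interpolation=cv2.INTER_CUBIC))"
```

```text
41.8 [ 0.41492782 -0.09531212  0.23336624] [-0.70429652  0.06087192 -0.05979276  0.70475943] 0.043750788009992124
```

View pics/s20.png

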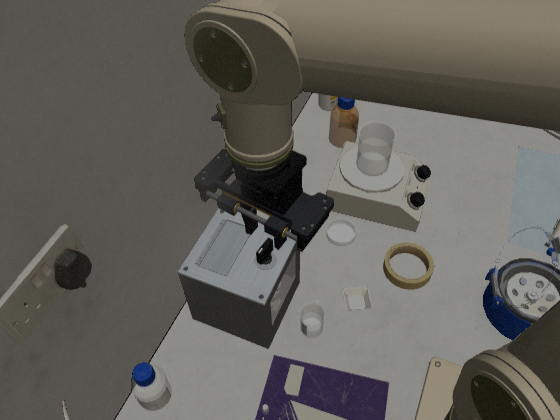

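Above the stud, orientation right. Down 50 with +4 mm x, then grip.

Call:
{"method": "jog_arm", "body": {
  "commands": [
    {"translation": [3.8, -0.2, 0], "twist": 0.02},
    {"translation": [0, 0, -25], "twist": 0},
    {"translation": [0, 0, -25], "twist": 0},
    {"translation": [0, 0, 0], "twist": 0},
    {"translation": [0, 0, 0], "twist": 0}
  ]
}}

```text
time: 42.35
ee_pos: [0.4196, -0.0957, 0.1847]
eef_rot: [-0.705, 0.053, -0.053, 0.705]
ft_force: [-0.2, -0.2, -0.3]
width: 0.0435
```

Call:
{"method": "jog_arm", "body": {
  "commands": [
    {"translation": [0, 0, 0], "twist": 0},
    {"translation": [0, 0, 0], "twist": 0},
    {"translation": [0, 0, 0], "twist": 0},
    {"translation": [0, 0, 0], "twist": 0},
    {"translation": [0, 0, 0], "twist": 0},
    {"translation": [0, 0, 0], "twist": 0}
  ],
  "grip": 1,
  "grip_force": 40
}}

```text
time: 42.95
ee_pos: [0.419, -0.0957, 0.1838]
eef_rot: [0.705, -0.053, 0.053, -0.705]
ft_force: [-1.7, 0.5, 1.6]
width: 0.0097
```

Call:
{"method": "jog_arm", "body": {
  "commands": [
    {"translation": [0, 0, -3], "twist": 0},
    {"translation": [0, 0, -3], "twist": 0},
    {"translation": [0, 0, -2.5], "twist": 0},
    {"translation": [0, 0, 0], "twist": 0},
    {"translation": [0, 0, 0], "twist": 0}
  ]
}}

```text
time: 43.45
ee_pos: [0.4191, -0.0957, 0.1754]
eef_rot: [0.705, -0.053, 0.053, -0.705]
ft_force: [-3.6, 0.3, 8.5]
width: 0.0102
```

Call:
{"method": "jog_arm", "body": {
  "commands": [
    {"translation": [0, 0, 0], "twist": -0.1},
    {"translation": [0, 0, 0], "twist": -0.1},
    {"translation": [0, 0, 0], "twist": -0.12},
    {"translation": [0, 0, 0], "twist": -0.12},
    {"translation": [0, 0, 0], "twist": -0.12},
    {"translation": [0, 0, 0], "twist": -0.12},
    {"translation": [0, 0, 0], "twist": -0.12},
    {"translation": [0, 0, 0], "twist": -0.12},
    {"translation": [0, 0, 0], "twist": -0.12},
    {"translation": [0, 0, 0], "twist": -0.12},
    {"translation": [0, 0, 0], "twist": -0.12},
    {"translation": [0, 0, 0], "twist": -0.12},
    {"translation": [0, 0, 0], "twist": -0.03},
    {"translation": [0, 0, 0], "twist": 0}
  ]
}}

```text
time: 44.85
ee_pos: [0.4186, -0.0951, 0.1752]
eef_rot: [-0.498, 0.503, -0.502, 0.497]
ft_force: [-6.2, 1.8, 9.0]
width: 0.0101
```

Call:
{"method": "jog_arm", "body": {
  "commands": [
    {"translation": [0, 0, 3], "twist": 0},
    {"translation": [0, 0, 3], "twist": 0},
    {"translation": [0, 0, 2.5], "twist": 0},
    {"translation": [0, 0, 0], "twist": 0}
  ]
}}

```text
time: 45.25
ee_pos: [0.4186, -0.0951, 0.1835]
eef_rot: [-0.498, 0.503, -0.502, 0.497]
ft_force: [-4.3, 2.3, 5.0]
width: 0.0096
```

Call:
{"method": "jog_arm", "body": {
  "commands": [
    {"translation": [0, 0, 0], "twist": 0},
    {"translation": [0, 0, 0], "twist": 0},
    {"translation": [0, 0, 0], "twist": 0},
    {"translation": [0, 0, 40], "twist": 0},
    {"translation": [0, 0, 45], "twist": 0},
    {"translation": [0, -30, 40], "twist": 0},
    {"translation": [0, -45, 0], "twist": 0},
    {"translation": [0, -45, 0], "twist": 0},
    {"translation": [0, 0, 0], "twist": 0},
    {"translation": [0, 0, 0], "twist": 0}
  ],
  "grip": 0.5
}}

```text
time: 46.25
ee_pos: [0.4189, -0.2164, 0.3081]
eef_rot: [-0.497, 0.503, -0.503, 0.497]
ft_force: [0.7, -0.2, -0.2]
width: 0.0435
```

```bash
python3 -c "
from h import *
s=read_state(); print(s['time'],s['ee_pos'],s['eef_rot'],s['width'])
c=snap('scene','s21');a=c['img'][190:340,170:310,::-1]; cv2.imwrite('pics/s21z.png',cv2.resize(a,None,fx=4,fy=4,interpolation=cv2.INTER_CUBIC))
snap('wrist','w21');snap('side','d21')"
```

```text
46.25 [ 0.41891884 -0.2164075   0.30810518] [-0.49683033  0.50333604 -0.50272902  0.49706738] 0.04351695929309491
```

View pics/s21z.png

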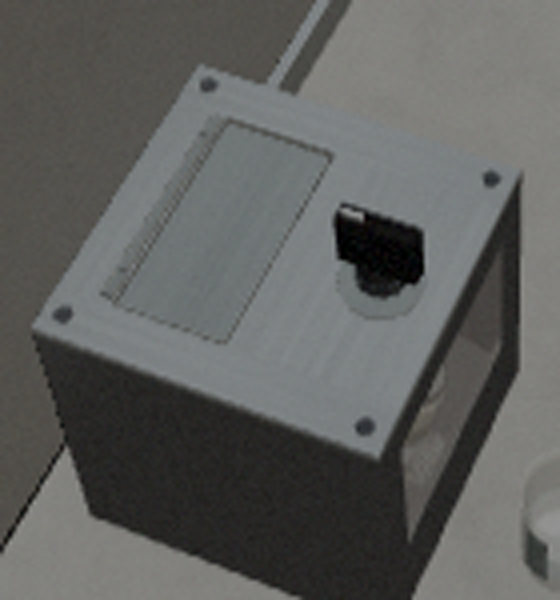

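View pics/w21.png

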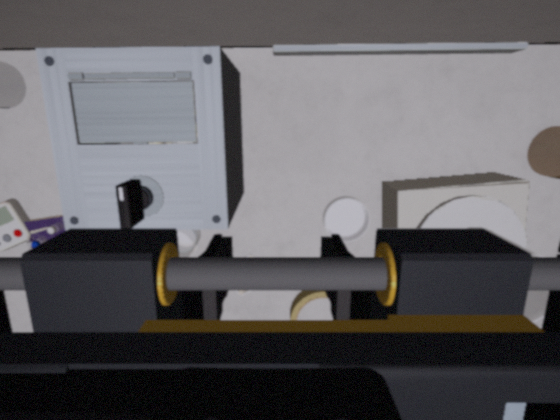

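View pics/d21.png

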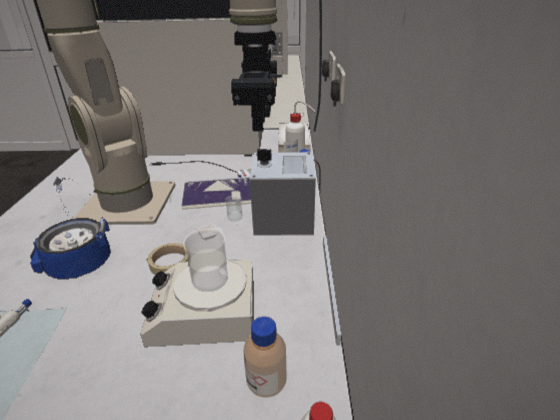

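```bash
python3 -c "
from h import *
c=np.load('pics/w21.npz'); print('dish',onz(c,346,217,.016)); print(read_state()['ft_force']); print(close_job())"
```

```text
dish [ 0.35431697 -0.30959816  0.016     ]
[-0.57747079 -0.11982118  0.35628491]
the job is handed in; nothing more can be done
None
```

I freed the stud, posted all five vials found on the bench through the flap, locked the stud again and handed the job in at about 46 s.

The fourth vial jammed on the pile inside, with its cap just below the top and the flap held open. I pushed it further in with the closed fingers, and the flap then shut. I posted the fifth about 15 mm off-centre to keep clear of the pile, and it went in without trouble.

My last checks from the three camera views:
- **Vials:** none are left on the bench. Through the window I could only partly see them inside the box, so I did not measure where each one lies.
- **Flap:** it looks shut and level with the top.
- **Stud:** the marked end points at the flap, and the bar's height matches the starting picture to within about 2 pixels, so it looks sprung out and locked.
- **Petri dish:** at (0.354, -0.310) m. It measured (0.350, -0.309) to (0.356, -0.307) at the start, so it has not moved beyond measuring error.
- **Robot:** the arm is clear of everything and the wrist force reads under 1 N.

No check failed or disagreed.

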